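# Put away U-brackets in an interlocked stack

### The job

Put the two loose aluminium U-brackets away on the stack in the blue rack, carrying on its pattern: one open side up on top of the stack, flush against the rack's upright, and the other turned open side down over it so that their flanges hook into each other. Push each fully home towards the upright until metal touches metal, ends in line with the stack below; set the brackets down rather than dropping them, and leave the stack below and the dish, slide box and vial where they are.

Things in the scene. Friction and masses are not known exactly. Their poses are not given: they have to be found in the camera images.
- rack_seat (a point): Blue bent-steel rack, fixed: base 90 (x) x 100 (y) x 4 mm with one upright sheet 74 mm high along an edge, 4 mm thick. Point: on the base's top (4 mm above the bench), at the foot of the upright's inner face, mid-length. x runs along the brackets (their middles at x = 0), y away from the upright (a bracket touching it has its middle at y = 22 mm), z up. Ends and other side are open.
- low_up_mid (a point): Lowest bracket of the stack, loose, open side up on the base, touching the upright. Aluminium U-channel, x: 60 mm long, y: 44 mm wide over the flanges, z: 24 mm high towards the open side; walls 4 mm (trough 36 wide, 20 deep); 0.11-0.18 kg. Point: mid length and width, 12 mm from the web's outer face.
- low_down_mid (a point): Same shape, loose, open side down, hooked on the lowest: its flange nearer the upright stands in that one's trough against the flange nearer the upright, the other hangs outside, so it lies 4 mm farther out. The pair's flat top is 28 mm above the base; the next pair goes on it likewise: open-up middle 40 mm, open-down middle 44 mm above the base.
- bracket_flat_mid (a point): Loose bracket open side up on the bench; either loose one may take either place. Aluminium U-channel, x: 60 mm long, y: 44 mm wide over the flanges, z: 24 mm high towards the open side; walls 4 mm (trough 36 wide, 20 deep); 0.11-0.18 kg. Point: mid length and width, 12 mm from the web's outer face.
- bracket_side_mid (a point): Loose bracket on its side on the bench, standing 44 mm tall on one flange, z axis level. Its two cut ends, 60 mm apart, can be gripped with a leaning gripper to turn it about its length. Aluminium U-channel, x: 60 mm long, y: 44 mm wide over the flanges, z: 24 mm high towards the open side; walls 4 mm (trough 36 wide, 20 deep); 0.11-0.18 kg. Point: mid length and width, 12 mm from the web's outer face.
- dish: Open glass dish with pink agar, 60 mm across, 15 mm high, on the bench. Leave alone. Origin under its centre.
- slide_box: Black slide box with clear lid, 85 x 60 x 32 mm, on the bench. Leave alone. Origin under its centre.
- vial: Small bottle with blue cap, 32 mm across, 55 mm high, upright on the bench. Leave alone. Origin under its centre.
Mind the look-alikes: they are no part of the job. Leave any brown or turquoise look-alike of the part that bears bracket_flat_mid alone.

How it is judged:
By the outcome, as a careful person would: the job done as asked, in the order asked, and still so for the second after the job is handed in, with the robot touching nothing.
It also fails if it takes over 69 s, if anything falls off the work surface, if the arm or the gripper's body presses on something with over 40 N, if the wrist force passes 120 N, or if a joint passes its speed limit or range.

### The arm

A 7-joint arm with a two-finger parallel gripper is mounted at the origin on the work surface. World frame = base frame: x ahead of the robot, y to its left, z up, the work surface at z = 0. Lengths are in m, angles in rad, forces in N, time in s.
With the tool pointing down it reaches from about 0.425 to 0.95 m from the base axis. Payload 4.7 kg.
Tool frame: the origin (TCP) lies at the very end of the fingers, on their centre line; the grasp point (between the pads) lies 19 mm behind it; z points along the fingers, y is the direction in which the jaws open and shut (so a half turn about z gives the same grasp; the last joint's range is limited). The gripper opens to 85 mm and grips with 20 to 120 N. Pads are 22 mm wide; open, the fingers measure 114 mm over their backs; the gripper's body (76 mm by 85 mm) begins 54 mm behind the grasp point. The pads swing forward as they close: fully open they stand 13 mm farther back than shut.
Start: joints at [-1.31, 0.469, -0.049, 1.532, 0.024, 1.141, -0.082], TCP at [0.193, 0.647, 0.231] pointing down, gripper open.
Joint ranges: [-2.59, 2.59], [-0.33, 1.99], [-1.39, 1.29], [0.1, 2.45], [-1.04, 4.18], [0.21, 1.99], [-2.66, 2.66]. Speed limits (rad/s): [2.57, 2.57, 3.14, 3.14, 3.14, 3.14, 3.14].

### API

Orientations are given as a unit quaternion [w, x, y, z].
In Python, from workcell import robot, viewer gives the robot as it stands. The module is installed in compiled form; this text tells all that it offers.
- The arm moves only by the shell command python3 -m jog 'ROWS' [FORCE]. ROWS is JSON, a list of rows, each a list of 7 numbers: the shift along the tool's x, y, z in m, then the turn, a rotation vector about the tool's x, y, z in degrees, then the finger opening in m, from 0 to 0.0854. A call has 1 to 5 rows; each row shifts and turns the commanded pose from where the row before left it, along the tool's axes as they then stand; what a row does not reach is not made up. A row lasts 1/12 s, in which the tool goes at most 41.7 mm and 7.16 degrees, less where a joint would pass 70% of its speed; a pose out of reach is approached as far as the arm can. A call with a gripper value outside its range is refused whole. The fingers move at their own pace and stop on an object; FORCE is the grip in N (left out, the last holds). Time passes only in rows, so rows that do not move let the fingers close. It gives the time, the measured TCP pose, the force and the opening at its end, in the units of the state.
- robot.observe(): the state, without advancing time (a new reading comes with each control period).
- viewer.get_image(name): name is "scene" or "top" or "wrist"; returns a dict with "color" (384x512x3 uint8, red, green, blue), "depth" (384x512 float32, m along the optical axis (not along the pixel's ray), 0 where there is no reading), "fovy" (degrees; the focal length in pixels is half the picture's height over the tangent of half this angle, whatever the lens; pixels are square), "cx", "cy" (the principal point, pixels), "view" (4x4, takes a point from world to camera coordinates). Camera axes: x right, y up, looking along -z (the intrinsics and any distortion apply to the point x, -y, -z); pixel columns grow to the right and rows downward; lengths in m; the calibration is good to about 2 mm. A picture is of the moment at which its call begins.
- robot.close_job(): hands the job in, once; it reports no verdict.
The state is a dict: "clock": time; "joints": joint angles; "dq": joint speeds; "joint_efforts": joint torques, N m; "eef_pos": TCP position; "tcp_rot": TCP orientation; "wrist_force": force on the tool from outside, world axes, zero at the start; "ft_torque": the same for the moment, N m; "gripper_width": finger opening in m.
Only numpy, scipy, OpenCV 4.12 (cv2) and the standard library are available. Lean on these libraries where they do the work, as an engineer would, in place of code of your own. Each camera call takes 0.05 s, during which the arm holds its last target.

## Working session

There is one attempt and no reset: what is moved stays moved. The work goes in short steps, Python scripts to look and compute and a shell command to move; the robot and the scene stay as the last step left them, time stands still between calls to the robot, and variables do not carry over. Pictures are saved under pics/ and viewed, and the job is handed in when it is done.

```bash
ls; mkdir -p pics; cat > h.py <<'E'
import numpy as np,cv2
from workcell import robot,viewer
def grab(n):
    d=viewer.get_image(n); np.savez('last_%s.npz'%n,**{k:np.asarray(v) for k,v in d.items()}); return d
def save(d,f,crop=None,s=1):
    im=cv2.cvtColor(np.asarray(d['color']),cv2.COLOR_RGB2BGR)
    if crop: im=im[crop[1]:crop[3],crop[0]:crop[2]]
    if s!=1: im=cv2.resize(im,None,fx=s,fy=s,interpolation=cv2.INTER_CUBIC)
    cv2.imwrite('pics/'+f,im)
def load(n):
    z=np.load('last_%s.npz'%n,allow_pickle=True); return {k:(z[k] if z[k].ndim else z[k].item()) for k in z.files}
E
python3 - <<'E'
from h import *
print(robot.observe())
for n in ['scene','top','wrist']:
    d=grab(n); save(d,n+'0.png',s=1.5); print(n,{k:v for k,v in d.items() if k not in('color','depth')})
E
```

```text
pics
{'clock': 0.0, 'joints': array([-1.30994277,  0.46946374, -0.04859847,  1.53371231,  0.02407012,
        1.14102331, -0.08231206]), 'dq': array([ 0.00032617,  0.00042643,  0.00037733, -0.00079071,  0.00085545,
       -0.00140704,  0.00101565]), 'joint_efforts': array([-4.12992767e-04, -5.10312116e+01, -4.61777556e-02, -2.37704909e+01,
        1.08130323e-02,  7.77836249e-03,  9.77590787e-06]), 'eef_pos': array([0.19266704, 0.64629013, 0.23023863]), 'tcp_rot': array([-1.22458347e-04,  1.44365157e-01,  9.89523966e-01, -1.00376019e-03]), 'wrist_force': array([-0.13541323,  0.14916292, -0.47326297]), 'ft_torque': array([0.01262166, 0.01434084, 0.03250042]), 'gripper_width': 0.08572282059054749}
scene {'fovy': 44.23386237566992, 'cx': 248.67024570880739, 'cy': 186.4379789871516, 'view': array([[ 0.72958562,  0.68386164, -0.00617125, -0.42875804],
       [-0.55707715,  0.59951009,  0.57467618,  0.24937061],
       [ 0.39669872, -0.41583761,  0.81835763, -1.29411978],
       [ 0.        ,  0.        ,  0.        ,  1.        ]])}
top {'fovy': 43.833375487363796, 'cx': 255.4072890610673, 'cy': 185.10196704435043, 'view': array([[ 0.04608755, -0.99893592,  0.00172266,  0.00372639],
       [ 0.97325726,  0.0452912 ,  0.22520884, -0.55189757],
       [-0.22504722, -0.00870273,  0.97430899, -0.98723317],
       [ 0.        ,  0.        ,  0.        ,  1.        ]])}
wrist {'fovy': 63.02740985279036, 'cx': 253.99270412893733, 'cy': 189.16487366817546, 'view': array([[ 0.28736455,  0.95781993, -0.00161463, -0.6756933 ],
       [-0.9118114 ,  0.27304413, -0.30667062,  0.03816984],
       [-0.29329437,  0.0895985 ,  0.95181433, -0.37944777],
       [ 0.        ,  0.        ,  0.        ,  1.        ]])}
```

View pics/scene0.png

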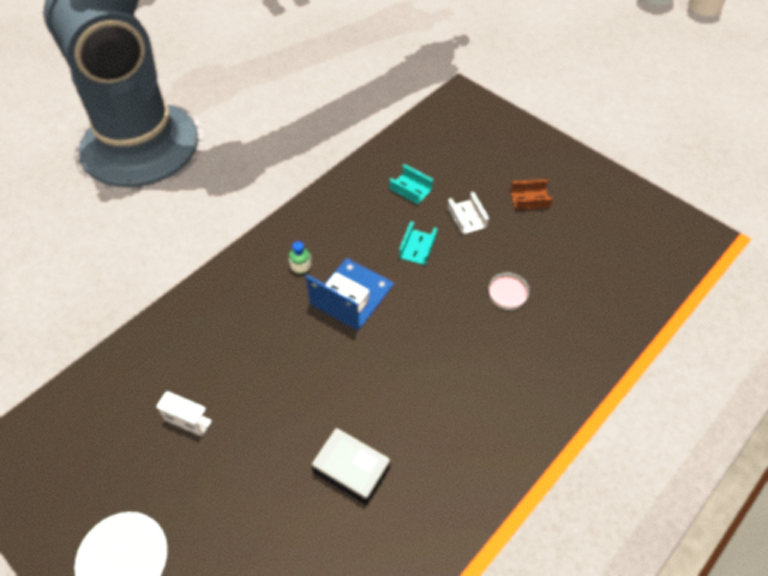

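View pics/top0.png

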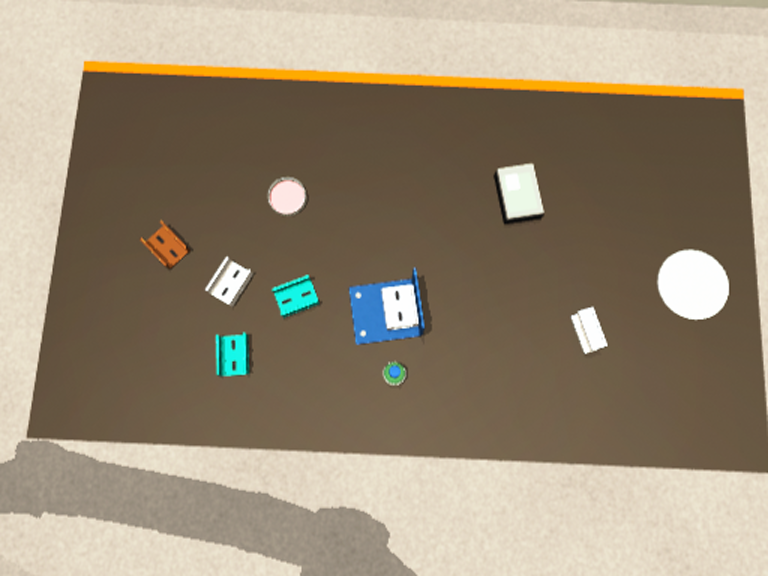

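View pics/wrist0.png

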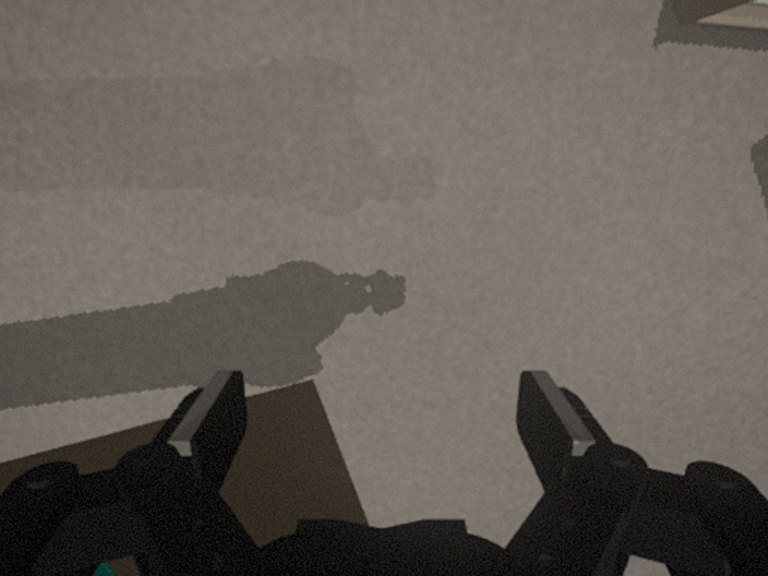

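The top view (1.5x pixels) shows these look-alikes of the flat bracket:
- White at (230,281), open side up. This one matches the description.
- Turquoise at (296,296) and (232,354). Leave alone.
- Brown at (165,244). Leave alone.

The white block at (589,330) is the bracket on its side, and the white one at (400,307) is the stack in the blue rack. The big white disc at (693,285) isn't part of the job. Next I'll take close crops and measure.

```bash
cat >> h.py <<'E'
def fl(d): return d['color'].shape[0]/2/np.tan(np.radians(d['fovy'])/2)
def cloud(d):
    H,W=d['depth'].shape; f=fl(d); v,u=np.mgrid[:H,:W]; z=d['depth']
    pc=np.stack([(u-d['cx'])/f*z,-(v-d['cy'])/f*z,-z],-1)
    R=d['view'][:3,:3]; t=d['view'][:3,3]
    return (pc-t)@R
def proj(d,P):
    P=np.atleast_2d(P); c=P@d['view'][:3,:3].T+d['view'][:3,3]; f=fl(d)
    return np.stack([d['cx']+f*c[:,0]/-c[:,2],d['cy']-f*c[:,1]/-c[:,2]],-1)
def ray(d,px,z):
    f=fl(d); R=d['view'][:3,:3]; t=d['view'][:3,3]
    o=-R.T@t; px=np.atleast_2d(px); r=np.stack([(px[:,0]-d['cx'])/f,-(px[:,1]-d['cy'])/f,-np.ones(len(px))],-1)@R
    return o+r*((z-o[2])/r[:,2])[:,None]
E
python3 - <<'E'
from h import *
for n in['top','scene']:
    d=load(n);C=cloud(d);print(n)
    for u,v in [(100,100),(200,150),(300,250),(450,250),(340,70),(60,60)] if n=='top' else [(300,150),(200,200),(350,250),(450,150),(250,320),(60,260)]: print((u,v),C[v,u].round(4), d['color'][v,u])
    hsv=cv2.cvtColor(d['color'],cv2.COLOR_RGB2HSV)
    ok=(C[...,2]>-.03)&(C[...,2]<.2)&(C[...,0]>.2)&(C[...,0]<1.1)&(abs(C[...,1])<.75)
    for nm,m in dict(white=(hsv[...,1]<60)&(hsv[...,2]>130),blue=(hsv[...,0]>100)&(hsv[...,0]<128)&(hsv[...,1]>120)&(hsv[...,2]>60)).items():
        k,l,s,c=cv2.connectedComponentsWithStats((m&ok).astype(np.uint8))
        for i in range(1,k):
            if s[i,4]<60: continue
            p=C[l==i]; print(nm,s[i],c[i].round(1),p.mean(0).round(3),p.min(0).round(3),p.max(0).round(3))
d=load('top')
save(d,'flat.png',(130,160,190,220),8);save(d,'side.png',(370,190,420,250),9);save(d,'rack.png',(220,170,300,240),8)
E
```

```text
top
(100, 100) [ 0.7609  0.418  -0.0009] [92 76 57]
(200, 150) [ 0.6461  0.1657 -0.0034] [100  86  64]
(300, 250) [ 0.4198 -0.0782 -0.0021] [115  98  75]
(450, 250) [ 0.4356 -0.4186 -0.0024] [107  90  68]
(340, 70) [ 0.8685 -0.1662 -0.0021] [89 75 56]
(60, 60) [ 0.8636  0.5312 -0.0036] [89 72 54]
white [    0     0   512   363 59561] [233.2 168.3] [ 0.628  0.085 -0.002] [ 0.2   -0.604 -0.011] [1.074 0.707 0.006]
white [332 109  31  37 842] [346.5 126.8] [ 0.709 -0.177  0.029] [ 0.662 -0.22  -0.004] [ 0.766 -0.142  0.036]
white [179 118  25  25 466] [191.2 130.3] [0.692 0.189 0.005] [ 0.659  0.159 -0.004] [0.726 0.221 0.017]
white [ 438  166   48   48 1779] [461.7 189.3] [ 0.578 -0.452 -0.001] [ 0.523 -0.508 -0.007] [ 0.635 -0.395  0.006]
white [137 171  31  33 546] [151.9 187.1] [0.548 0.269 0.007] [ 0.51   0.234 -0.005] [0.589 0.304 0.027]
white [254 190  25  30 581] [266.4 204.3] [0.516 0.003 0.028] [ 0.484 -0.024 -0.001] [0.556 0.032 0.036]
white [381 204  24  32 480] [392.2 219.7] [ 0.494 -0.28   0.027] [ 0.462 -0.315 -0.005] [ 0.536 -0.261  0.047]
blue [ 233  179   50   51 1120]
[... 783 characters left out ...]
.16  -0.004] [0.722 0.232 0.02 ]
white [217 182  29  26 344] [232.5 192.6] [0.52  0.018 0.027] [ 0.467 -0.019 -0.001] [0.568 0.051 0.076]
white [104 260  38  30 643] [122.1 274.5] [ 0.498 -0.279  0.028] [ 0.437 -0.3   -0.006] [ 0.529 -0.25   0.047]
white [ 208  285   52   47 1353] [233.6 307.5] [ 0.711 -0.174  0.029] [ 0.653 -0.211 -0.005] [ 0.757 -0.128  0.036]
white [  49  341   63   43 2237] [ 81.6 364.5] [ 0.572 -0.44  -0.   ] [ 0.523 -0.5   -0.006] [ 0.634 -0.392  0.006]
white [  0 369  12  15 102] [  3.6 378. ] [ 0.486 -0.553 -0.001] [ 0.465 -0.562 -0.005] [ 0.506 -0.548  0.004]
blue [ 204  173   58   46 1059] [232.4 196.5] [0.525 0.014 0.022] [ 0.461 -0.031 -0.002] [0.569 0.085 0.077]
```

View crops.

View pics/flat.png

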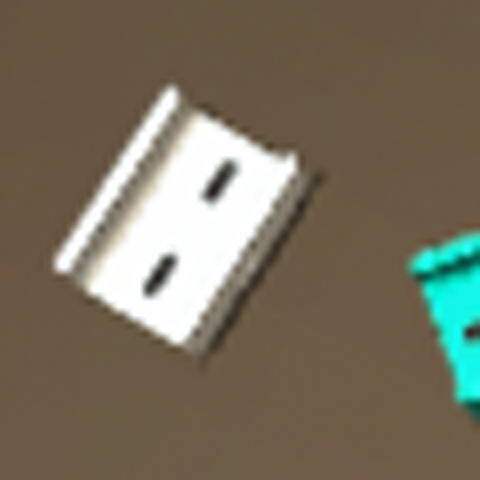

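View pics/side.png

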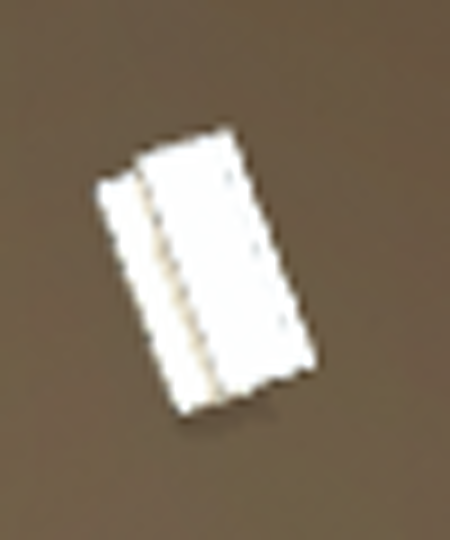

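View pics/rack.png

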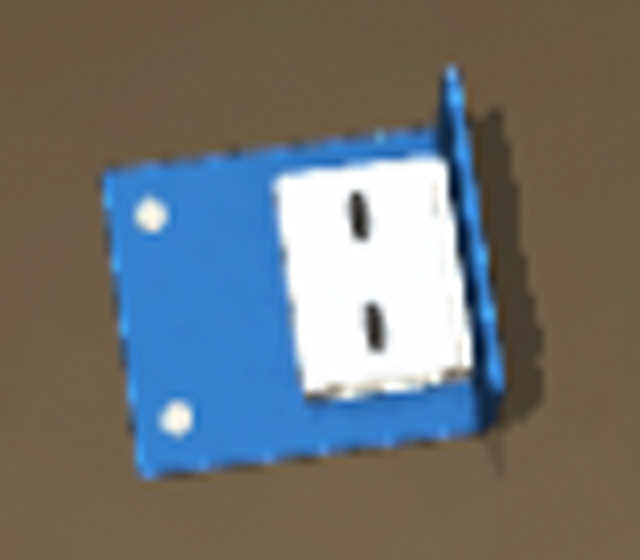

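```bash
cat >> h.py <<'E'
from scipy.spatial.transform import Rotation as Ro
def pose(o=None):
    o=o or robot.observe(); q=o['tcp_rot']; return np.array(o['eef_pos']),Ro.from_quat([q[1],q[2],q[3],q[0]])
def tooly(yaw,lean=0):
    "tool z down leaned about tool y (jaw axis); tool y horizontal at yaw deg. lean>0: tool z gains +tool x"
    y=np.array([np.cos(np.radians(yaw)),np.sin(np.radians(yaw)),0]); z=np.array([0,0,-1.]); x=np.cross(y,z)
    return Ro.from_matrix(np.stack([x,y,z],1))*Ro.from_rotvec([0,lean,0],degrees=True)
def delta(p,R):
    "shift in current tool axes, rotvec deg tool axes, to go to p,R"
    p0,R0=pose(); s=R0.inv().apply(np.array(p)-p0); r=(R0.inv()*R).as_rotvec(degrees=True)
    print('shift mm',(s*1000).round(1),'turn deg',r.round(1)); return s,r
E
python3 - <<'E'
from h import *
d=load('wrist');p,R=pose()
Rv=d['view'][:3,:3];o=-Rv.T@d['view'][:3,3]
print('cam in tool mm',R.inv().apply(o-p)*1000,'axis',R.inv().apply(-Rv[2]),'camx',R.inv().apply(Rv[0]))
print(R.as_matrix().round(3))
for n in ['top','scene']:
  d=load(n);C=cloud(d);hsv=cv2.cvtColor(d['color'],cv2.COLOR_RGB2HSV)
  w=(hsv[...,1]<60)&(hsv[...,2]>130)
  def box(c,r=.06): return w&(np.hypot(C[...,0]-c[0],C[...,1]-c[1])<r)
  for nm,c,zr in [('flat',(.548,.269),(-1,1)),('stack',(.518,.005),(.024,.045)),('side',(.497,-.28),(.036,.055)),('sidelow',(.497,-.28),(-.01,.03))]:
    m=box(c,.055)&(C[...,2]>zr[0])&(C[...,2]<zr[1]); P=C[m]
    if len(P)<10: print(nm,len(P)); continue
    r=cv2.minAreaRect((P[:,:2]*1000).astype(np.float32)); print(n,nm,len(P),'rect mm',np.round(r[0],1),np.round(r[1],1),round(r[2],1),'z med',np.median(P[:,2]).round(4),np.percentile(P[:,2],[5,95]).round(3))
E
```

```text
cam in tool mm [  78.88565656    1.65893975 -141.2767574 ] axis [-3.06629452e-01 -6.57599016e-04  9.51828738e-01] camx [-1.69233415e-03  9.99998557e-01  1.45696982e-04]
[[-0.958  0.286 -0.   ]
 [ 0.286  0.958 -0.001]
 [-0.    -0.001 -1.   ]]
top flat 546 rect mm [549.8 269.6] [55.  64.2] 63.0 z med 0.0033 [-0.002  0.024]
top stack 531 rect mm [516.6   2.7] [60.1 48.7] 10.6 z med 0.0299 [0.026 0.033]
top side 302 rect mm [ 493.8 -281.9] [60.  26.1] 17.2 z med 0.0419 [0.039 0.045]
top sidelow 178 rect mm [ 499.6 -287.8] [66.1 41.6] 20.4 z med 0.0014 [-0.003  0.005]
scene flat 484 rect mm [545.  279.4] [60.8 81.8] 61.3 z med 0.0042 [-0.001  0.024]
scene stack 258 rect mm [518.2  16.5] [60.5 26.7] 9.6 z med 0.0312 [0.028 0.034]
scene side 364 rect mm [ 496.3 -279.3] [61.  25.3] 19.4 z med 0.0428 [0.039 0.045]
scene sidelow 239 rect mm [ 483.4 -274.9] [86.1 42.2] 17.9 z med 0.0037 [-0.002  0.028]
```

```bash
python3 - <<'E'
from h import *
delta([.549,.269,.12],tooly(57.5))
E
```

```text
shift mm [-449.2 -259.7  110.9] turn deg [-0.1  0.  15.9]
```

```bash
python3 -m jog '[[-0.0345,-0.02,0.0085,0,0,0,0.04],[-0.0345,-0.02,0.0085,0,0,0,0.04],[-0.0345,-0.02,0.0085,0,0,0,0.04],[-0.0345,-0.02,0.0085,0,0,0,0.04],[-0.0345,-0.02,0.0085,0,0,0,0.04]]' 60
python3 -m jog '[[-0.0345,-0.02,0.0085,0,0,0,0.04],[-0.0345,-0.02,0.0085,0,0,0,0.04],[-0.0345,-0.02,0.0085,0,0,0,0.04],[-0.0345,-0.02,0.0085,0,0,0,0.04],[-0.0345,-0.02,0.0085,0,0,0,0.04]]'
python3 -m jog '[[-0.0345,-0.02,0.0085,0,0,0,0.04],[-0.0345,-0.02,0.0085,0,0,0,0.04],[-0.0345,-0.02,0.0085,0,0,5.3,0.04],[0,0,0,0,0,5.3,0.04],[0,0,0,0,0,5.3,0.04]]'
python3 -m jog '[[0,0,0,0,0,0,0.04],[0,0,0,0,0,0,0.04]]'
python3 - <<'E'
from h import *
d=grab('wrist'); save(d,'wrist1.png',s=1.5)
E
```

```text
clock: 0.57
eef_pos: [0.3305, 0.5001, 0.1882]
tcp_rot: [-0.0, 0.144, 0.99, -0.0]
wrist_force: [0.5, 0.7, 0.2]
gripper_width: 0.0402
clock: 0.98
eef_pos: [0.4672, 0.355, 0.1458]
tcp_rot: [-0.0, 0.144, 0.99, -0.0]
wrist_force: [-0.4, 0.6, -0.3]
gripper_width: 0.0401
clock: 1.4
eef_pos: [0.5503, 0.2653, 0.1198]
tcp_rot: [-0.0, 0.285, 0.958, -0.001]
wrist_force: [-0.6, 0.2, 0.3]
gripper_width: 0.0402
clock: 1.57
eef_pos: [0.548, 0.2698, 0.1205]
tcp_rot: [-0.0, 0.279, 0.96, -0.0]
wrist_force: [0.5, 0.1, 0.0]
gripper_width: 0.0399
```

View pics/wrist1.png

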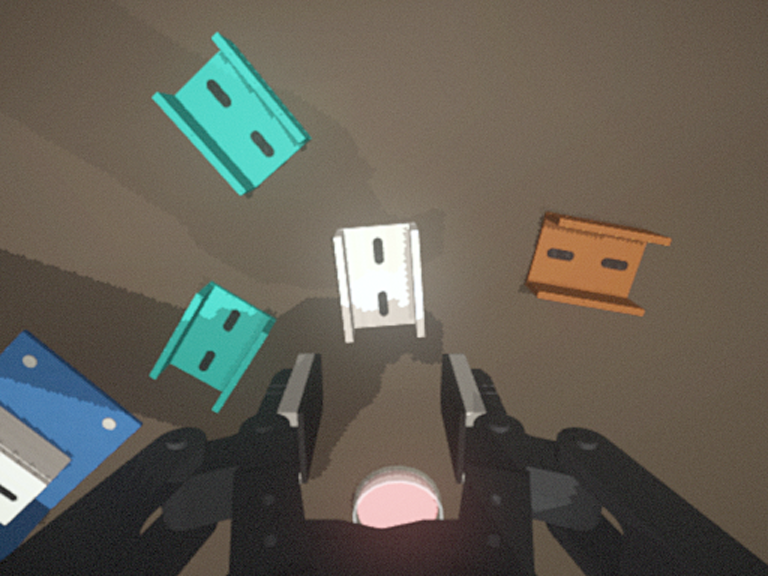

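```bash
cat >> h.py <<'E'
def white(d,smax=60,vmin=110):
    hsv=cv2.cvtColor(d['color'],cv2.COLOR_RGB2HSV); return (hsv[...,1]<smax)&(hsv[...,2]>vmin)
def rect(P):
    r=cv2.minAreaRect((P[:,:2]*1000).astype(np.float32)); return np.round(r[0],1),np.round(r[1],1),round(r[2],1)
E
python3 - <<'E'
from h import *
d=load('wrist');C=cloud(d); w=white(d)&(np.hypot(C[...,0]-.549,C[...,1]-.269)<.06)
k,l,s,c=cv2.connectedComponentsWithStats(w.astype(np.uint8)); i=1+np.argmax(s[1:,4]); m=l==i; print(s[i])
P=C[m]; print('all',rect(P)); print(np.histogram(P[:,2],bins=np.arange(-.01,.036,.004)))
T=P[(P[:,2]>.017)]; print('top',len(T),rect(T),np.median(T[:,2]))
W=P[(P[:,2]<.01)]; print('web',len(W),rect(W),np.median(W[:,2]))
r=rect(T)
# split flanges
ctr=r[0]/1000; yaw=np.radians(57.5); wd=np.array([np.cos(yaw),np.sin(yaw)]); s_=(T[:,:2]-ctr)@wd
for sg in(1,-1):
    F=T[s_*sg>0.008]; q=F[:,:2]; mu=q.mean(0); u,S,vt=np.linalg.svd(q-mu); print('flange',sg,len(F),mu.round(4),'dir',np.degrees(np.arctan2(vt[0,1],vt[0,0])).round(1),F[:,2].mean().round(4)); t=(q-mu)@vt[0]; print((mu+vt[0]*(np.percentile(t,1)+np.percentile(t,99))/2).round(4), np.percentile(t,[0,1,99,100]).round(4))
# ray-based flange tops at z=.024
E
```

```text
[  184   115   137   117 10860]
all (array([541.8, 274.1]), array([119.6, 102.1]), 54.4)
(array([   0,   93, 7327, 2499,   55,   59,   58,  131,  638,    0,    0]), array([-0.01 , -0.006, -0.002,  0.002,  0.006,  0.01 ,  0.014,  0.018,
        0.022,  0.026,  0.03 ,  0.034]))
top 788 (array([548.4, 270. ]), array([44.3, 60.4]), 62.6) 0.022721561097805015
web 9974 (array([541.8, 274.1]), array([119.6, 102.1]), 54.4) -0.0001478307273950538
flange 1 381 [0.5563 0.2884] dir -27.5 0.0226
[0.5574 0.2878] [-0.0287 -0.0283  0.0308  0.0316]
flange -1 407 [0.5379 0.2534] dir -27.7 0.0224
[0.5389 0.2529] [-0.0285 -0.0283  0.0305  0.0319]
```

```bash
python3 - <<'E'
from h import *
delta([.5575,.288,.06],tooly(62.5))
E
```

```text
shift mm [ 1.4 20.2 60.7] turn deg [-0.  -0.  -4.8]
```

```bash
python3 -m jog '[[0.0007,0.0101,0.03,0,0,0,0.026],[0.0007,0.0101,0.0307,0,0,0,0.026],[0,0,0,0,0,-4.8,0.026],[0,0,0,0,0,0,0.026],[0,0,0,0,0,0,0.026]]'
python3 - <<'E'
from h import *
delta([.5575,.288,.0075],tooly(62.5))
d=grab('wrist'); save(d,'wrist2.png',s=1.5)
E
```

```text
clock: 2.03
eef_pos: [0.5579, 0.2879, 0.0602]
tcp_rot: [-0.0, 0.239, 0.971, 0.0]
wrist_force: [-0.4, -0.8, -0.6]
gripper_width: 0.0257
shift mm [ 0.4 -0.1 52.7] turn deg [ 0.  -0.  -0.2]
```

View pics/wrist2.png

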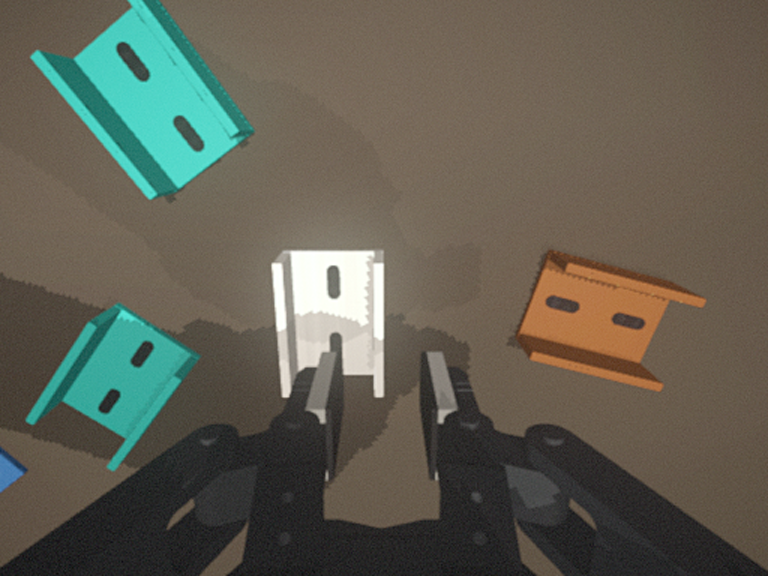

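The right flange, at (379,325), sits in the gap between the fingers. Descending.

```bash
python3 -m jog '[[0,0,0.02,0,0,0,0.026],[0,0,0.02,0,0,0,0.026],[0,0,0.0125,0,0,0,0.026],[0,0,0,0,0,0,0.026]]'
python3 -m jog '[[0,0,0,0,0,0,0.0],[0,0,0,0,0,0,0.0],[0,0,0,0,0,0,0],[0,0,0,0,0,0,0],[0,0,0,0,0,0,0]]' 60
python3 -m jog '[[0,0,-0.03,0,0,0,0.0],[0,0,-0.04,0,0,0,0.0],[0,0,-0.04,0,0,0,0],[0,0,-0.02,0,0,0,0],[0,0,0,0,0,0,0]]'
python3 - <<'E'
from h import *
d=grab('wrist'); save(d,'wrist3.png',s=1.5)
E
```

```text
clock: 2.42
eef_pos: [0.5566, 0.2866, 0.006]
tcp_rot: [-0.001, 0.24, 0.971, -0.001]
wrist_force: [-0.5, 1.6, -0.2]
gripper_width: 0.0261
clock: 2.83
eef_pos: [0.5589, 0.2878, 0.0089]
tcp_rot: [0.001, 0.239, 0.971, 0.001]
wrist_force: [-0.4, -0.8, 4.9]
gripper_width: 0.0021
clock: 3.25
eef_pos: [0.5612, 0.289, 0.1437]
tcp_rot: [0.004, 0.24, 0.971, 0.004]
wrist_force: [0.6, 0.9, -1.1]
gripper_width: 0.0021
```

View pics/wrist3.png

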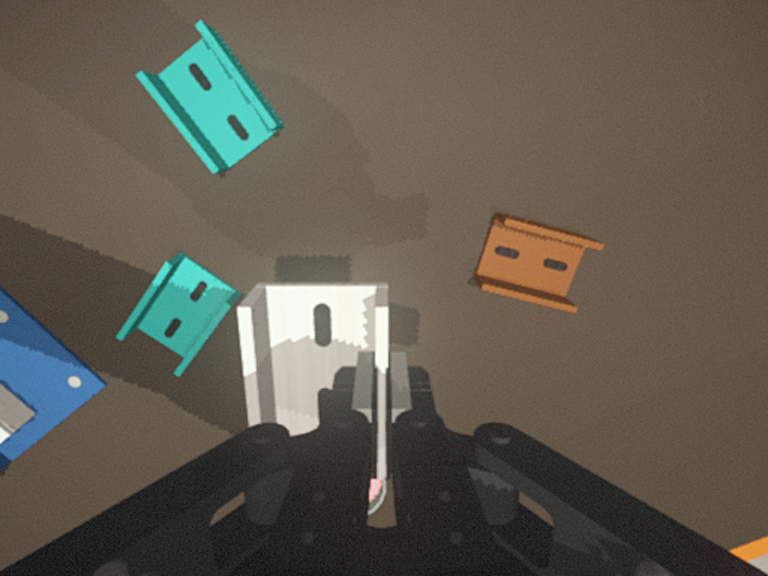

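```bash
python3 - <<'E'
from h import *
delta([.5,.12,.17],tooly(99.5))
E
```

```text
shift mm [ -25.6 -176.4  -30.3] turn deg [  0.2   0.3 -37.2]
```

```bash
python3 -m jog '[[-0.004,-0.035,-0.006,0,0,0,0],[-0.005,-0.035,-0.006,0,0,0,0],[-0.005,-0.035,-0.006,0,0,0,0],[-0.005,-0.035,-0.006,0,0,0,0],[-0.005,-0.035,-0.006,0,0,0,0]]'
python3 -m jog '[[0,0,0,0,0,-6.2,0],[0,0,0,0,0,-6.2,0],[0,0,0,0,0,-6.2,0],[0,0,0,0,0,-6.2,0],[0,0,0,0,0,-6.2,0]]'
python3 -m jog '[[0,0,0,0,0,-6.2,0],[0,0,0,0,0,0,0],[0,0,0,0,0,0,0]]'
python3 - <<'E'
from h import *
p,R=pose();print(p,R.as_matrix()[:,1]); d=grab('wrist'); save(d,'wrist4.png',s=1.5)
E
```

```text
clock: 3.72
eef_pos: [0.4956, 0.1195, 0.1658]
tcp_rot: [-0.002, 0.239, 0.971, -0.001]
wrist_force: [0.6, -0.4, -0.2]
gripper_width: 0.0024
clock: 4.13
eef_pos: [0.4964, 0.1208, 0.1657]
tcp_rot: [-0.002, -0.031, 1.0, -0.0]
wrist_force: [-0.1, -0.6, -1.8]
gripper_width: 0.0023
clock: 4.38
eef_pos: [0.4968, 0.1209, 0.1661]
tcp_rot: [-0.002, -0.081, 0.997, -0.0]
wrist_force: [-0.9, 0.1, -2.1]
gripper_width: 0.002
[0.49684683 0.1208706  0.16611563] [-1.62148709e-01  9.86766297e-01 -2.65554420e-04]
```

View pics/wrist4.png

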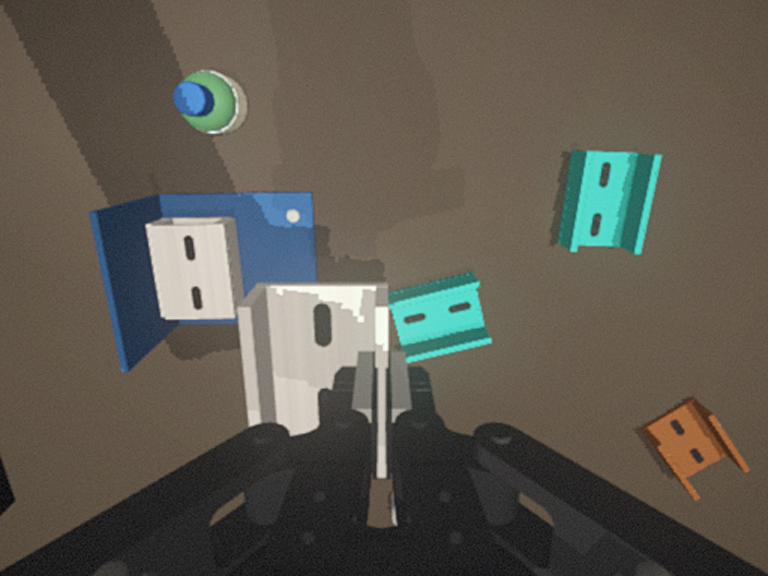

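```bash
cat > rack.py <<'E'
from h import *
def fitrack(d,c0=(.518,.003)):
    C=cloud(d);hsv=cv2.cvtColor(d['color'],cv2.COLOR_RGB2HSV)
    near=np.hypot(C[...,0]-c0[0],C[...,1]-c0[1])<.11
    w=white(d,70,100)&near&(np.hypot(C[...,0]-c0[0],C[...,1]-c0[1])<.05)&(C[...,2]>.024)&(C[...,2]<.042)
    P=C[w]; print('stack',len(P),rect(P),'z',np.median(P[:,2]).round(4))
    b=(hsv[...,0]>100)&(hsv[...,0]<128)&(hsv[...,1]>120)&near
    B=C[b&(C[...,2]<.012)]; print('base z',np.median(B[:,2]).round(4),len(B),rect(B))
    U=C[b&(C[...,2]>.015)&(C[...,2]<.07)]
    q=U[:,:2];mu=q.mean(0)
    for _ in range(4):
        vt=np.linalg.svd(q-mu)[2] if len(q)<5000 else np.linalg.eigh(np.cov((q-mu).T))[1].T[::-1]
        r=(q-mu)@vt[1]; q=q[abs(r)<max(.0025,1.5*r.std())]; mu=q.mean(0)
    vt=vt*np.sign(vt[0,0]) if True else vt
    n=np.array([-vt[0,1],vt[0,0]]); 
    print('upright inner: pt',mu.round(4),'dir deg',np.degrees(np.arctan2(vt[0,1],vt[0,0])).round(2),'res',r.std().round(4),len(q),'zmax',C[b][:,2].max().round(4))
    T=C[b&(C[...,2]>.07)]; 
    if len(T)>10: print('top edge',rect(T),np.median(T[:,2]))
    ctr=np.array(rect(P)[0])/1000; print('stack ctr dist to upright mm',((ctr-mu)@n*1000).round(1),'along',((ctr-mu)@vt[0]*1000).round(1))
    return P,U,mu,vt[0],n
if __name__=='__main__':
    for n in['wrist','top']:
        print(n);fitrack(load(n))
E
python3 rack.py
```

```text
wrist
stack 3182 (array([519.3,   6. ]), array([60.4, 50. ]), 9.9) z 0.0308
base z 0.0029 2463 (array([514.4,  30. ]), array([88.5, 99.1]), 10.3)
upright inner: pt [ 0.4709 -0.0039] dir deg -16.04 res 0.0073 1010 zmax 0.2555
top edge (array([524.4,  37.5]), array([132.4,  87.4]), 89.0) 0.07249816195233823
stack ctr dist to upright mm 22.9 along 43.8
top
stack 538 (array([516.6,   2.6]), array([60.1, 48.7]), 10.6) z 0.0299
base z 0.0019 983 (array([513.5,  26.9]), array([91. , 97.9]), 10.3)
upright inner: pt [ 0.452  -0.0015] dir deg -13.7 res 0.0042 59 zmax 0.0774
top edge (array([520.8, -23.2]), array([89.6,  4. ]), 10.3) 0.07214852144767744
stack ctr dist to upright mm 19.3 along 61.8
```

```bash
python3 - <<'E'
from h import *
delta([.5100,.058,.11],tooly(100.1))
E
```

```text
shift mm [ -2.6 -64.2  56.4] turn deg [-0.  -0.1 -0.8]
```

```bash
python3 -m jog '[[-0.001,-0.025,0.02,0,0,-0.8,0],[-0.001,-0.025,0.02,0,0,0,0],[-0.0006,-0.0142,0.0164,0,0,0,0],[0,0,0,0,0,0,0],[0,0,0,0,0,0,0]]'
python3 - <<'E'
from h import *
p,R=pose();print(p,R.as_matrix()[:,1]); d=grab('wrist'); save(d,'wrist5.png',s=1.5)
d=grab('scene'); save(d,'scene5.png',(150,80,350,230),4)
E
```

```text
clock: 4.85
eef_pos: [0.5108, 0.0578, 0.1101]
tcp_rot: [-0.001, -0.088, 0.996, -0.0]
wrist_force: [0.3, 0.9, -2.0]
gripper_width: 0.0022
[0.51076765 0.05778424 0.11009582] [-1.75534814e-01  9.84473224e-01 -1.79010855e-05]
```

View pics/wrist5.png

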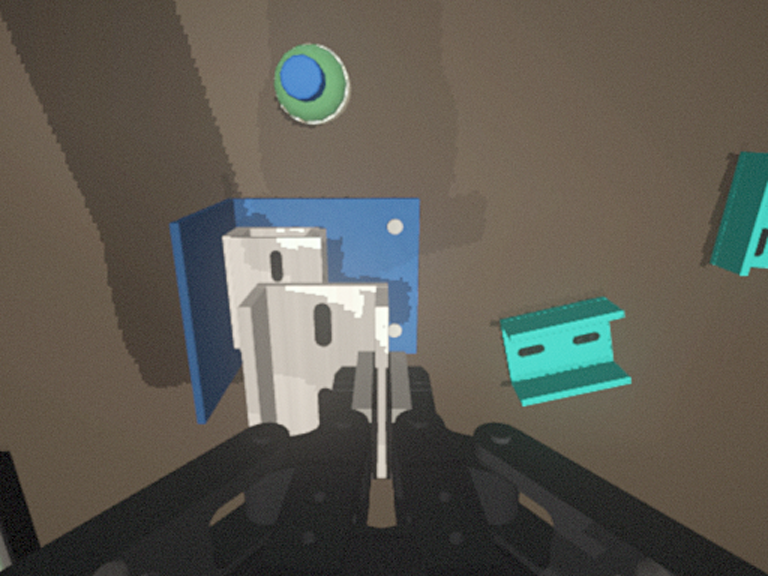

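View pics/scene5.png

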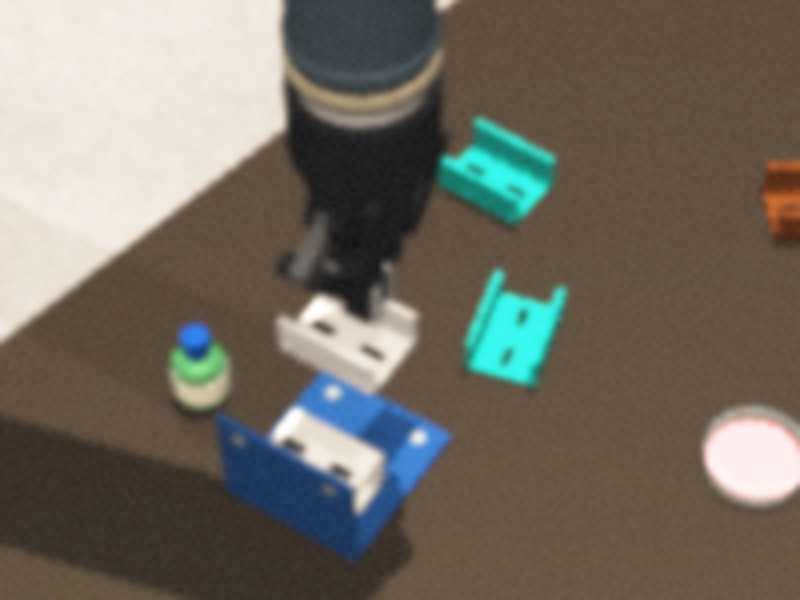

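```bash
cat > meas.py <<'E'
from h import *
import sys
d=load('wrist');C=cloud(d);yaw=np.radians(10.2); ex=np.array([np.cos(yaw),np.sin(yaw)]);ey=np.array([-ex[1],ex[0]])
o=np.array([.5193,.0060])-.024*ey
p,R=pose();print('TCP rack',((p[:2]-o)@ex*1000).round(1),((p[:2]-o)@ey*1000).round(1))
X=(C[...,:2]-o)@ex*1000;Y=(C[...,:2]-o)@ey*1000;Z=C[...,2]*1000
hsv=cv2.cvtColor(d['color'],cv2.COLOR_RGB2HSV)
w=white(d,70,90)
def show(nm,m):
    if m.sum()<10: print(nm,m.sum());return
    print(nm,m.sum(),'x',np.percentile(X[m],[0,1,5,50,95,99,100]).round(1),'y',np.percentile(Y[m],[0,1,5,50,95,99,100]).round(1),'z',np.percentile(Z[m],[1,50,99]).round(1))
near=(abs(X)<60)&(Y>-15)&(Y<120)
show('stacktop',w&near&(Z>29)&(Z<36)&(Y<60))
show('held web',w&near&(Z>p[2]*1000-12)&(Z<p[2]*1000+0))
show('held flange tops',w&near&(Z>p[2]*1000+11)&(Z<p[2]*1000+20))
b=(hsv[...,0]>100)&(hsv[...,0]<128)&(hsv[...,1]>120)&(abs(X)<50)
for a in range(10,75,10):
    m=b&(Y<20)&(Z>a)&(Z<a+10); 
    if m.sum()>5: print('upr',a,m.sum(),np.median(Y[m]).round(1), 'slope', np.degrees(np.polyfit(X[m],Y[m],1)[0]).round(1))
show('base',b&(Z<12)&(Y<110))
show('uprtop',b&(Z>68)&(Y<20))
E
python3 meas.py
```

```text
TCP rack 2.2 78.3
stacktop 1901 x [-30.1 -29.8 -29.2 -18.2  -3.7   8.3  29.9] y [ 4.1  4.8  5.7 23.6 46.5 48.3 48.6] z [29.3 30.9 32.4]
held web 5461 x [-29.7 -29.3 -28.9 -10.3  20.4  25.8  28.9] y [35.9 39.5 39.8 52.2 73.1 76.4 85.5] z [102.  104.1 110.9]
held flange tops 1788 x [-29.5 -29.1 -27.6  -9.5  21.9  29.1  31.2] y [35.7 36.  36.5 76.1 82.  85.2 86.4] z [122.7 124.2 131.2]
upr 30 7 -0.6 slope -0.1
upr 40 24 -0.2 slope 0.2
upr 50 49 -0.2 slope 0.1
upr 60 137 -0.1 slope 0.2
upr 70 844 -1.1 slope 0.0
base 3480 x [-44.8 -44.6 -43.6 -32.3  23.   40.4  44.1] y [-0.2  2.3 11.4 72.6 96.2 97.3 97.7] z [1.3 2.9 4.5]
uprtop 881 x [-45.  -44.4 -41.6  -4.9  38.7  43.1  44. ] y [-3.9 -3.3 -3.  -1.1  0.2  0.5  0.8] z [68.3 72.6 74.1]
```

```bash
python3 -m jog '[[0.0005,-0.015,0.01,0,0,0,0],[0,-0.015,0.02,0,0,0,0],[0,0,0.02,0,0,0,0],[0,0,0.013,0,0,0,0],[0,0,0,0,0,0,0]]'
python3 -m jog '[[0,0,0.002,0,0,0,0],[0,0,0.001,0,0,0,0],[0,0,0,0,0,0,0]]'
python3 - <<'E'
from h import *
d=grab('wrist'); save(d,'wrist6.png',s=1.5)
E
python3 meas.py
```

```text
clock: 5.37
eef_pos: [0.5152, 0.0301, 0.0468]
tcp_rot: [-0.002, -0.09, 0.996, 0.0]
wrist_force: [-0.4, 1.3, -1.9]
gripper_width: 0.0023
clock: 5.62
eef_pos: [0.5174, 0.0297, 0.0463]
tcp_rot: [0.001, -0.09, 0.996, 0.0]
wrist_force: [-0.2, 0.9, -1.3]
gripper_width: 0.0022
TCP rack 2.2 47.5
stacktop 726 x [-30.3 -30.1 -29.9 -27.9 -25.8 -25.6 -19.1] y [-0.3  5.1  6.8 26.7 46.1 48.1 48.2] z [29.1 30.8 32.3]
held web 5470 x [-28.  -27.7 -27.2  -8.7  22.1  27.4  30.6] y [-0.5  8.9 11.  23.5 44.1 46.7 50.7] z [37.9 40.2 45.2]
held flange tops 1859 x [-28.  -27.6 -26.4  -8.1  23.2  30.4  32.4] y [ 6.8  7.2  7.6 45.5 52.7 56.1 57.6] z [57.6 60.2 65.9]
upr 10 22 0.0 slope 6.3
upr 20 43 -0.1 slope 9.8
upr 30 48 -0.1 slope 11.0
upr 40 67 -0.1 slope 1.5
upr 50 168 -0.1 slope 0.4
upr 60 480 0.0 slope 0.2
upr 70 1359 -1.1 slope -0.1
base 8930 x [-45.  -44.7 -43.6 -21.7  35.3  42.6  45.2] y [-2.4  2.  11.6 74.7 95.5 97.2 98.6] z [1.4 2.9 4.4]
uprtop 1493 x [-45.  -44.7 -43.1 -19.2  11.6  37.3  39.2] y [-3.7 -3.3 -3.  -0.9  0.3  0.5 11.4] z [68.3 72.6 74.1]
```

View pics/wrist6.png

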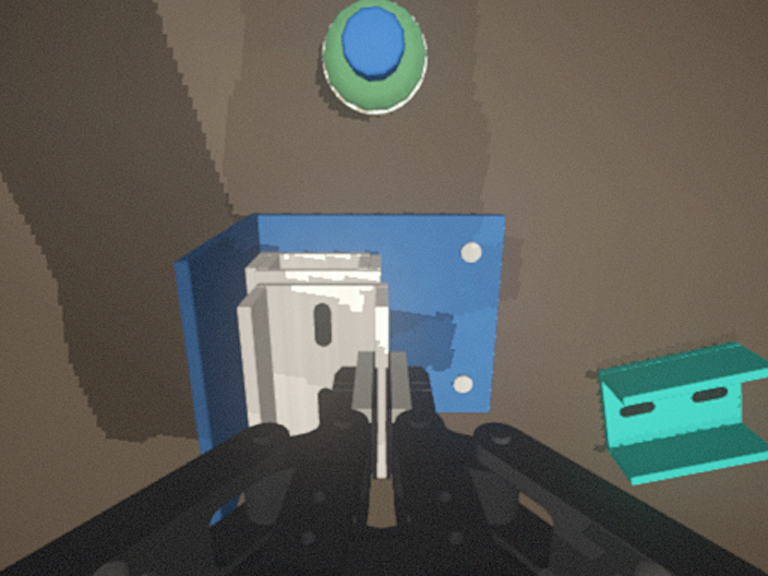

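```bash
python3 -m jog '[[0,0,0,0,0,0,0],[0,0,0,0,0,0,0],[0,0,0,0,0,0,0]]'
python3 - <<'E'
from h import *
d=grab('wrist')
E
python3 meas.py | head -4
```

```text
clock: 5.92
eef_pos: [0.5167, 0.0289, 0.0456]
tcp_rot: [0.0, -0.09, 0.996, 0.0]
wrist_force: [-0.5, 0.3, -1.2]
gripper_width: 0.0024
TCP rack 1.5 47.0
stacktop 577 x [-30.1 -30.  -29.9 -28.4 -26.8 -26.6 -20.9] y [-0.1  5.1  6.8 26.7 46.5 48.2 48.6] z [29.2 30.8 32.5]
held web 5470 x [-29.  -28.5 -28.   -9.6  21.2  26.6  30. ] y [-0.2  8.5 10.4 23.  43.5 46.1 50.1] z [37.4 39.6 44.5]
held flange tops 1870 x [-29.2 -28.5 -27.3  -8.9  22.3  29.6  31.7] y [ 6.2  6.5  7.  44.8 52.  55.5 59.2] z [56.8 59.5 65.1]
```

```bash
python3 -m jog '[[0.001,0,0.0015,0,0,0,0],[0,0,0.0015,0,0,0,0],[0,0,0,0,0,0,0],[0,0,0,0,0,0,0]]'
python3 - <<'E'
from h import *
d=grab('wrist')
E
python3 meas.py | head -4
```

```text
clock: 6.3
eef_pos: [0.5154, 0.0287, 0.042]
tcp_rot: [-0.0, -0.09, 0.996, 0.0]
wrist_force: [-0.4, 0.5, -2.0]
gripper_width: 0.0022
TCP rack 0.2 47.0
stacktop 3051 x [-30.6 -30.  -29.8 -12.2  20.6  25.8  28.5] y [-0.4  8.2 11.  22.9 43.9 46.1 50.1] z [29.6 35.5 36. ]
held web 5551 x [-30.6 -30.  -29.6 -11.5  19.6  25.2  28.5] y [-0.4  8.  10.4 22.8 43.5 46.1 50.1] z [30.5 35.9 41.2]
held flange tops 1860 x [-30.4 -29.8 -28.6 -10.3  20.5  28.4  30.3] y [ 6.2  6.5  7.  45.  52.1 55.7 60.4] z [53.3 55.9 61.7]
```

```bash
python3 -m jog '[[0,0,0.0005,0,0,0,0],[0,0,0.0005,0,0,0,0],[0,-0.0025,0.0003,0,0,0,0],[0,-0.0025,0,0,0,0,0],[0,0,0,0,0,0,0]]'
python3 -m jog '[[0,-0.001,0,0,0,0,0],[0,-0.001,0,0,0,0,0],[0,-0.001,0,0,0,0,0],[0,0,0,0,0,0,0]]'
python3 - <<'E'
from h import *
d=grab('wrist')
E
python3 meas.py | head -4
```

```text
clock: 6.77
eef_pos: [0.5166, 0.023, 0.0409]
tcp_rot: [0.0, -0.089, 0.996, -0.0]
wrist_force: [-0.2, -0.4, -0.8]
gripper_width: 0.0019
clock: 7.1
eef_pos: [0.5167, 0.0224, 0.0409]
tcp_rot: [-0.0, -0.09, 0.996, 0.001]
wrist_force: [-1.5, 4.7, -0.5]
gripper_width: 0.0017
TCP rack 0.3 40.7
stacktop 5539 x [-30.4 -29.8 -29.5 -12.3  19.6  25.2  27.8] y [ 0.2  3.9  5.2 18.4 45.4 48.  48.6] z [29.8 34.8 35.9]
held web 5975 x [-30.4 -29.8 -29.5 -12.3  19.5  25.1  27.8] y [-0.1  3.8  4.1 17.9 45.3 48.  48.6] z [29.8 34.8 39.8]
held flange tops 1910 x [-30.2 -29.6 -28.3 -10.1  20.8  28.4  30.8] y [-0.2  0.1  0.5 37.7 45.7 49.2 50.6] z [52.1 54.9 60.5]
```

```bash
python3 -m jog '[[0,-0.001,0.0005,0,0,0,0],[0,0,0,0,0,0,0],[0,0,0,0,0,0,0.018],[0,0,0,0,0,0,0.018],[0,0,0,0,0,0,0.018]]'
python3 -m jog '[[0,0.001,-0.005,0,0,0,0.018],[0,0,-0.02,0,0,0,0.018],[0,0,-0.03,0,0,0,0.018],[0,0,-0.03,0,0,0,0.018],[0,0.0,0,0,0,0,0.018]]'
python3 - <<'E'
from h import *
d=grab('wrist'); save(d,'wrist7.png',s=1.5)
E
python3 meas.py | head -4
```

```text
clock: 7.57
eef_pos: [0.5174, 0.0189, 0.0405]
tcp_rot: [0.0, -0.089, 0.996, -0.0]
wrist_force: [-0.6, 0.3, -0.0]
gripper_width: 0.0184
clock: 7.98
eef_pos: [0.5209, 0.0205, 0.131]
tcp_rot: [0.005, -0.089, 0.996, -0.0]
wrist_force: [0.4, -0.9, 0.6]
gripper_width: 0.0178
TCP rack 2.7 38.3
stacktop 3519 x [-44.7 -29.6 -28.   -2.2  26.7  29.4  44.3] y [-3.3  4.1  5.7 23.9 46.6 48.2 48.5] z [30.1 34.8 35.9]
held web 0
held flange tops 233 x [-7.4 -7.1 -6.9 -6.3 -2.3 14.3 15.2] y [16.8 19.2 24.2 29.3 54.8 56.2 59.1] z [139.8 144.2 148.6]
```

View pics/wrist7.png

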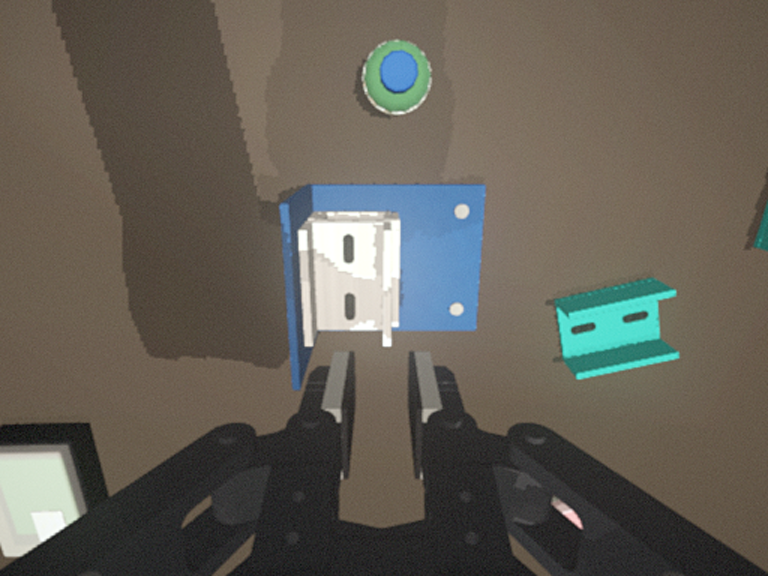

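```bash
cat >> meas.py <<'E'
show('flangetops first',w&near&(Z>51)&(Z<60)&(Y<60))
m=w&near&(Z>51)&(Z<60)&(Y<60)
for s in (m&(Y<20),m&(Y>20)):
    if s.sum()>10: print('  dir',np.degrees(np.polyfit(X[s],Y[s],1)[0]).round(2),'y',np.percentile(Y[s],[1,50,99]).round(1),'x',np.percentile(X[s],[0,1,99,100]).round(1))
E
python3 meas.py | tail -3
python3 - <<'E'
from h import *
delta([.497,-.28,.16],tooly(19))
delta([.497,-.28,.16],tooly(199))
E
```

```text
flangetops first 1005 x [-36.4 -29.7 -27.7  -2.6  26.7  29.7  31.9] y [-0.4 -0.3 -0.1  3.8 43.3 43.9 44. ] z [51.7 54.9 58.9]
  dir 0.18 y [-0.3  1.8  4.1] x [-36.4 -29.9  29.7  31.9]
  dir -0.34 y [40.2 41.7 43.9] x [-29.9 -29.4  29.5  30.2]
shift mm [  75.3 -291.7  -31.6] turn deg [ 0.3  0.4 81.2]
shift mm [  75.3 -291.7  -31.6] turn deg [ -0.4   0.3 -98.8]
```

```bash
python3 -m jog '[[0.009,-0.036,-0.008,0,0,0,0.08],[0.009,-0.036,-0.008,0,0,0,0.08],[0.009,-0.036,-0.008,0,0,0,0.08],[0.009,-0.036,-0.0076,0,0,0,0.08],[0.009,-0.036,0,0,0,0,0.08]]'
python3 -m jog '[[0.01,-0.037,0,0,0,0,0.08],[0.01,-0.037,0,0,0,0,0.08],[0.0103,-0.0377,0,0,0,0,0.08],[0,0,0,0,0,6.8,0.08],[0,0,0,0,0,6.8,0.08]]'
python3 -m jog '[[0,0,0,0,0,6.8,0.08],[0,0,0,0,0,6.8,0.08],[0,0,0,0,0,6.8,0.08],[0,0,0,0,0,6.8,0.08],[0,0,0,0,0,6.8,0.08]]'
python3 -m jog '[[0,0,0,0,0,6.8,0.08],[0,0,0,0,0,6.8,0.08],[0,0,0,0,0,6.8,0.08],[0,0,0,0,0,6.8,0.08],[0,0,0,0,0,6.8,0.08]]'
python3 -m jog '[[0,0,0,0,0,0,0.08],[0,0,0,0,0,0,0.08],[0,0,0,0,0,0,0.08]]'
python3 - <<'E'
from h import *
print(robot.observe()['joints'].round(2))
delta([.497,-.28,.16],tooly(19))
d=grab('wrist'); save(d,'wrist8.png',s=1.5)
E
```

```text
clock: 8.45
eef_pos: [0.5047, -0.1665, 0.1577]
tcp_rot: [0.001, -0.09, 0.996, -0.0]
wrist_force: [0.7, -0.6, 0.2]
gripper_width: 0.077
clock: 8.87
eef_pos: [0.4928, -0.2837, 0.156]
tcp_rot: [-0.001, 0.035, 0.999, -0.0]
wrist_force: [0.7, 0.4, -0.7]
gripper_width: 0.0801
clock: 9.28
eef_pos: [0.4941, -0.2797, 0.156]
tcp_rot: [-0.001, 0.323, 0.946, -0.0]
wrist_force: [-0.3, -0.8, 0.3]
gripper_width: 0.0803
clock: 9.7
eef_pos: [0.4942, -0.2797, 0.156]
tcp_rot: [-0.001, 0.585, 0.811, -0.0]
wrist_force: [-0.8, -0.2, -0.9]
gripper_width: 0.08
clock: 9.95
eef_pos: [0.4947, -0.2795, 0.1565]
tcp_rot: [-0.0, 0.582, 0.813, -0.0]
wrist_force: [-0.8, -0.6, 0.8]
gripper_width: 0.0801
[ 0.05  0.4   0.5   1.89 -0.24  0.91  1.  ]
shift mm [-1.2  2.  -3.5] turn deg [-0.  -0.  -0.2]
```

View pics/wrist8.png

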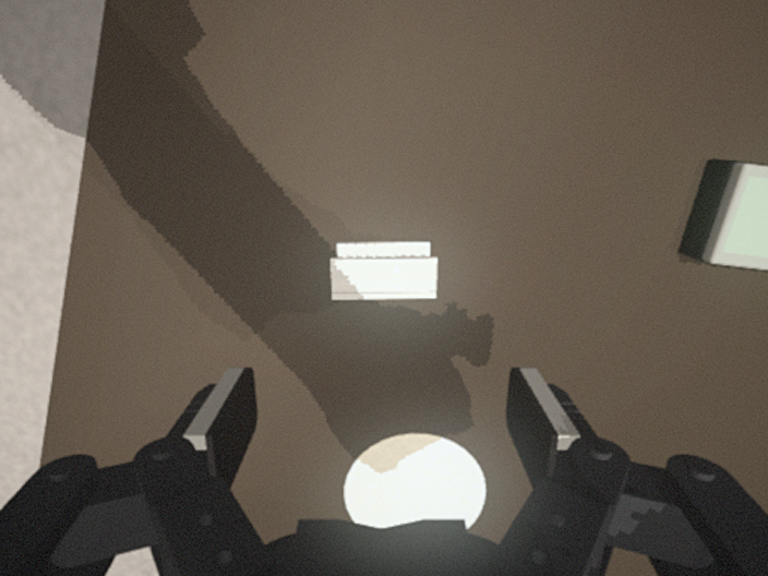

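```bash
cat > side.py <<'E'
from h import *
d=load('wrist');C=cloud(d);w=white(d,70,90)&(np.hypot(C[...,0]-.495,C[...,1]+.28)<.06)
T=C[w&(C[...,2]>.036)&(C[...,2]<.05)]; r=rect(T); print('top flange',len(T),r,np.median(T[:,2]).round(4))
k,l,s,c=cv2.connectedComponentsWithStats((w).astype(np.uint8)); print(s[1:])
L=C[w&(C[...,2]>.0025)&(C[...,2]<.012)]; print('low flange',len(L),rect(L))
E
python3 side.py
```

```text
top flange 1945 (array([ 495.7, -278.1]), array([60.1, 24.4]), 19.7) 0.0428
[[  197   112   118   119 10519]
 [  199   149     1     1     1]
 [  204   148     1     1     1]
 [  201   150     3     3     4]
 [  205   151     1     1     1]
 [  199   152     1     1     1]
 [  197   154     2     2     2]
 [  202   154     1     1     1]
 [  204   154     2     3     3]
 [  195   156     1     1     1]
 [  199   156     1     1     1]
 [  201   156     2     1     2]
 [  194   162     1     1     1]
 [  198   165     1     1     1]
 [  193   167     1     1     1]
 [  195   168     1     1     1]
 [  193   172     1     1     1]
 [  195   176     2     2     2]
 [  198   181     1     1     1]
 [  198   183     1     1     1]
 [  200   183     1     1     1]
 [  200   189     1     1     1]
 [  204   191     1     1     1]
 [  200   192     5     3     8]
 [  210   195     1     1     1]
 [  204   199     6     5     9]
 [  202   200     1     2     2]
 [  208   203     3     3     5]
 [  205   205     1     2     2]
 [  122   245    40    55   664]
 [  347   245    40    55   681]
 
[... 654 characters left out ...]
  1]
 [  346   340     1     1     1]
 [  344   343     1     1     1]
 [  250   346    61    17   552]
 [  237   349     3     1     3]
 [  241   350     8     2     8]
 [  339   351     1     1     1]
 [  247   354     1     1     1]
 [  254   354     2     2     2]
 [  311   357     1     1     1]
 [  261   359     1     1     1]
 [  264   360     1     2     2]
 [  269   361     3     2     3]
 [  303   360     1     1     1]
 [  266   363     1     1     1]
 [  284   362     2     1     2]
 [   94   364    12    20    31]
 [   77   366    16     5    16]
 [   72   379     1     1     1]
 [   70   382     1     1     1]]
low flange 423 (array([ 490.2, -263.2]), array([59.2, 26.4]), 18.7)
```

```bash
python3 - <<'E'
from h import *
delta([.5142,-.3299,.087],tooly(19.7,45))
E
```

```text
shift mm [-53.9   2.2  69.6] turn deg [ 0.3 45.  -0.9]
```

```bash
python3 -m jog '[[-0.027,0.001,0.015,0,0,-0.7,0.08],[-0.027,0.0012,0.015,0,0,0,0.08],[0,0,0.0396,0,0,0,0.08],[0,0,0,0,6.5,0,0.08],[0,0,0,0,6.5,0,0.08]]'
python3 -m jog '[[0,0,0,0,6.5,0,0.08],[0,0,0,0,6.5,0,0.08],[0,0,0,0,6.5,0,0.08],[0,0,0,0,6.5,0,0.08],[0,0,0,0,6,0,0.08]]'
python3 -m jog '[[0,0,0,0,0,0,0.08],[0,0,0,0,0,0,0.08],[0,0,0,0,0,0,0.08]]'
python3 - <<'E'
from h import *
print(robot.observe()['joints'].round(2))
delta([.5142,-.3299,.087],tooly(19.7,45))
d=grab('wrist'); save(d,'wrist9.png',s=1.5)
d=grab('scene'); save(d,'scene9.png',s=1.5)
E
```

```text
clock: 10.42
eef_pos: [0.513, -0.3266, 0.0851]
tcp_rot: [-0.098, 0.572, 0.811, 0.068]
wrist_force: [0.7, -1.1, -0.1]
gripper_width: 0.0801
clock: 10.83
eef_pos: [0.5146, -0.3313, 0.0875]
tcp_rot: [-0.313, 0.533, 0.753, 0.223]
wrist_force: [-0.3, -0.1, -0.8]
gripper_width: 0.0801
clock: 11.08
eef_pos: [0.5148, -0.3296, 0.0876]
tcp_rot: [-0.312, 0.534, 0.754, 0.221]
wrist_force: [0.0, 0.0, 1.5]
gripper_width: 0.0798
[ 0.52  0.89  0.28  1.38 -0.53  1.66  1.29]
shift mm [-0.5 -0.7  0.4] turn deg [ 0.2  0.1 -0.1]
```

View pics/wrist9.png

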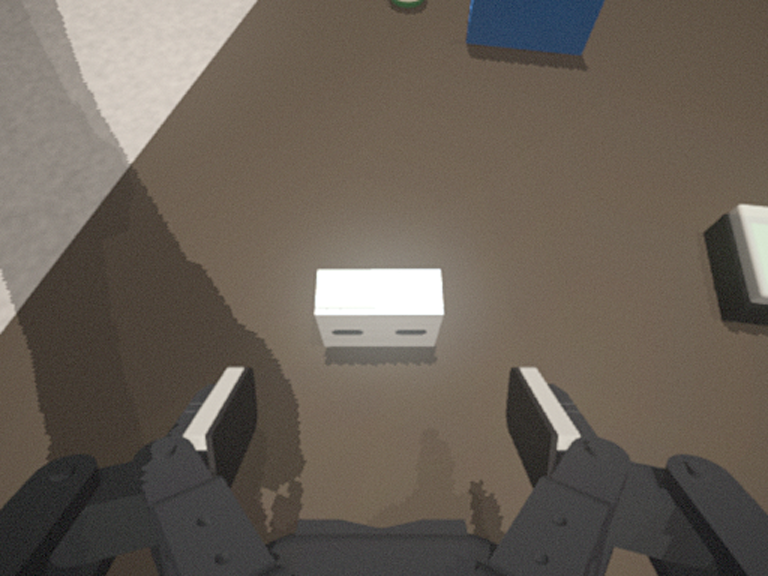

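View pics/scene9.png

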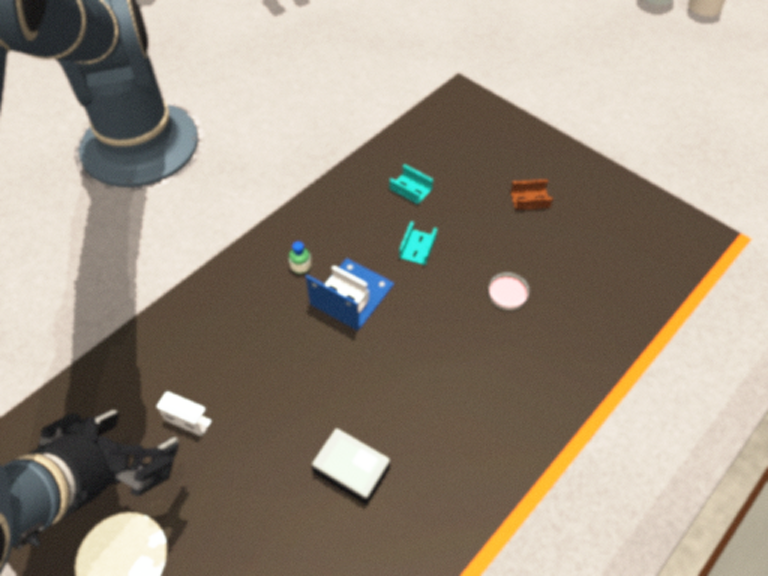

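```bash
python3 -m jog '[[0,0,0.03,0,0,0,0.08],[0,-0.0007,0.03,0,0,0,0.08],[0,0,0.02,0,0,0,0.08],[0,0,0.01,0,0,0,0.08],[0,0,0,0,0,0,0.08]]'
python3 -m jog '[[0,0,0,0,0,0,0.08],[0,0,0,0,0,0,0.066],[0,0,0,0,0,0,0.062],[0,0,0,0,0,0,0.062]]' 60
python3 - <<'E'
from h import *
d=grab('wrist'); save(d,'wrist10.png',s=1.5)
p,R=pose();print(p,R.as_matrix()[:,2])
E
```

```text
clock: 11.6
eef_pos: [0.4927, -0.2673, 0.0239]
tcp_rot: [-0.313, 0.533, 0.754, 0.221]
wrist_force: [-0.8, 0.5, 0.7]
gripper_width: 0.0798
clock: 11.93
eef_pos: [0.4934, -0.2715, 0.0244]
tcp_rot: [-0.311, 0.534, 0.754, 0.221]
wrist_force: [-0.2, 0.4, -0.4]
gripper_width: 0.062
[ 0.49321359 -0.2711852   0.02420904] [-0.23358883  0.66618952 -0.70825686]
```

View pics/wrist10.png

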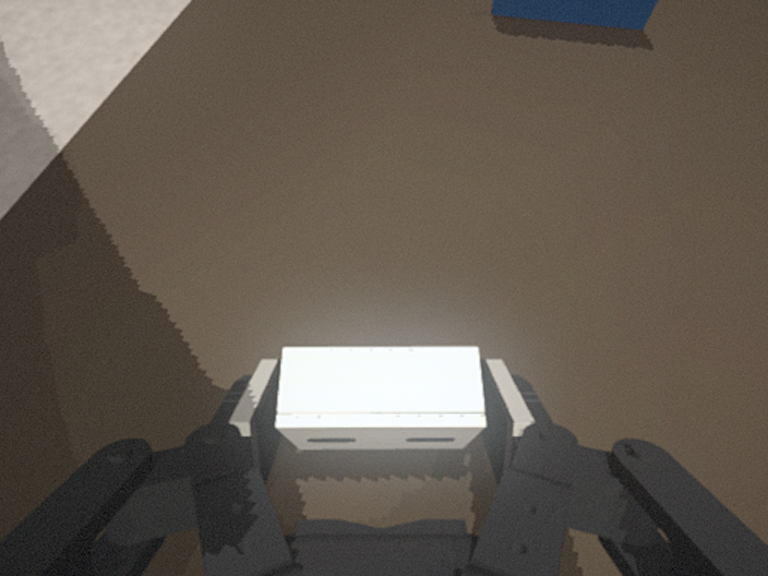

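```bash
python3 -m jog '[[0,0,0,0,0,0,0.04],[0,0,0,0,0,0,0.04],[0,0,0,0,0,0,0.04],[0,0,0,0,0,0,0.04]]' 80
python3 -m jog '[[-0.008,0,-0.008,0,0,0,0.04],[-0.02,0,-0.02,0,0,0,0.04],[-0.025,0,-0.025,0,0,0,0.04],[-0.025,0,-0.025,0,0,0,0.04],[-0.02,0,-0.02,0,0,0,0.04]]'
python3 -m jog '[[0,0,0,0,0,0,0.04],[0,0,0,0,0,0,0.04]]'
python3 - <<'E'
from h import *
d=grab('wrist'); save(d,'wrist11.png',s=1.5)
p,R=pose();print(p,R.as_matrix()[:,2])
E
```

```text
clock: 12.32
eef_pos: [0.4933, -0.2713, 0.0246]
tcp_rot: [-0.311, 0.534, 0.754, 0.221]
wrist_force: [0.7, -3.0, 5.5]
gripper_width: 0.0581
clock: 12.73
eef_pos: [0.5392, -0.4008, 0.0248]
tcp_rot: [-0.314, 0.533, 0.754, 0.223]
wrist_force: [-1.0, 3.2, 4.8]
gripper_width: 0.0578
clock: 12.9
eef_pos: [0.5394, -0.4038, 0.0247]
tcp_rot: [-0.311, 0.535, 0.754, 0.221]
wrist_force: [1.5, -3.6, 6.9]
gripper_width: 0.0577
[ 0.53932326 -0.403505    0.02472916] [-0.23243955  0.66469188 -0.71003983]
```

View pics/wrist11.png

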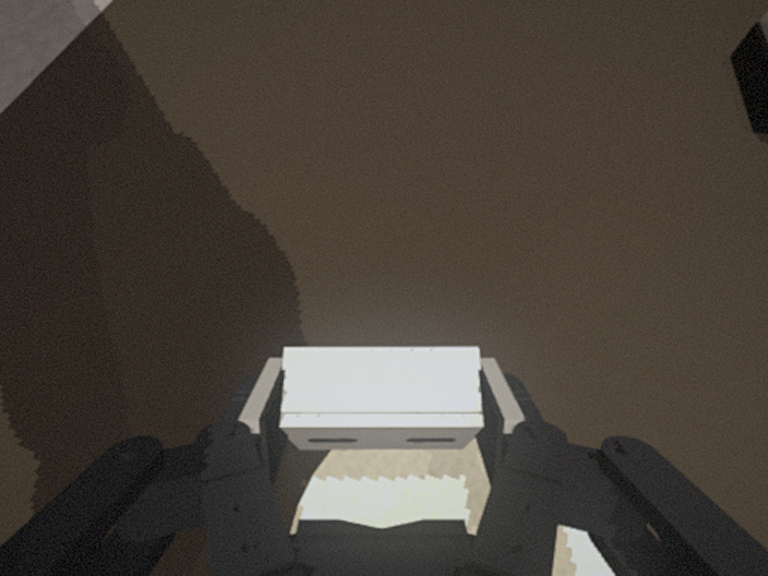

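```bash
python3 -m jog '[[0.006,0,-0.006,0,0,0,0.04],[0.015,0,-0.015,0,0,0,0.04],[0.02,0,-0.02,0,0,0,0.04],[0.028,0,-0.028,0,0,0,0.04],[0.028,0,-0.028,0,0,0,0.04]]'
python3 -m jog '[[0.028,0,-0.028,0,0,0,0.04],[0.015,0,-0.015,0,0,0,0.04],[0,0,0,0,0,0,0.04],[0,0,0,0,0,0,0.04]]'
python3 - <<'E'
from h import *
d=grab('wrist'); save(d,'wrist12.png',s=1.5)
yaw=np.radians(10.2); ex=np.array([np.cos(yaw),np.sin(yaw)]);ey=np.array([-ex[1],ex[0]]); o=np.array([.5193,.0060])-.024*ey
t=o+.0686*ey; print(t)
delta([*t,.2],tooly(10.2,-45))
E
```

```text
clock: 13.37
eef_pos: [0.5385, -0.3999, 0.1625]
tcp_rot: [-0.314, 0.534, 0.754, 0.221]
wrist_force: [0.9, -0.3, -1.4]
gripper_width: 0.0581
clock: 13.7
eef_pos: [0.5392, -0.401, 0.2243]
tcp_rot: [-0.31, 0.534, 0.755, 0.221]
wrist_force: [0.5, 0.3, -2.2]
gripper_width: 0.0579
[0.51140202 0.04989512]
shift mm [291.2 123.9 322.4] turn deg [  0.  -89.8  10.2]
```

View pics/wrist12.png

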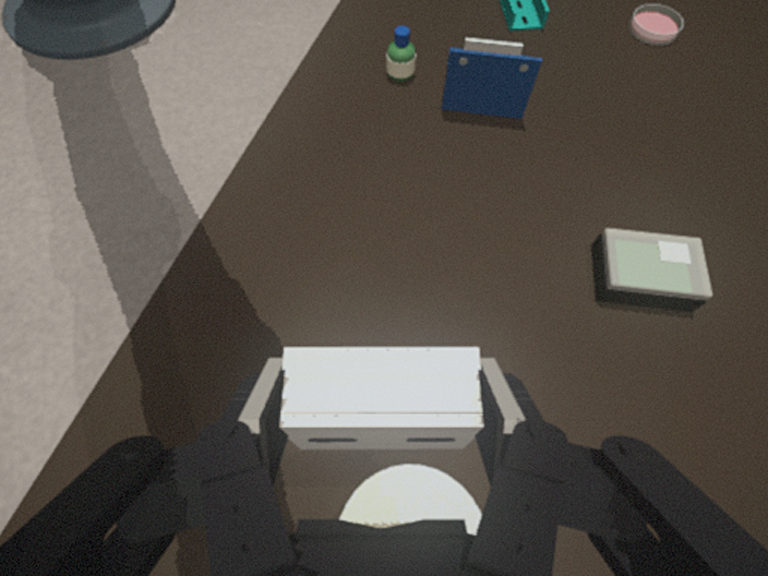

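```bash
python3 -m jog '[[0.0242,0.0103,0.0269,0,0,0,0.04],[0.0242,0.0103,0.0269,0,0,0,0.04],[0.0242,0.0103,0.0269,0,0,0,0.04],[0.0242,0.0103,0.0269,0,0,0,0.04],[0.0242,0.0103,0.0269,0,0,0,0.04]]'
python3 -m jog '[[0.0242,0.0103,0.0269,0,0,0,0.04],[0.0242,0.0103,0.0269,0,0,0,0.04],[0.0242,0.0103,0.0269,0,0,0,0.04],[0.0242,0.0103,0.0269,0,0,0,0.04],[0.0242,0.0103,0.0269,0,0,0,0.04]]'
python3 -m jog '[[0.0242,0.0103,0.0269,0,0,0,0.04],[0.0242,0.0103,0.0269,0,0,0,0.04],[0,0,0,-3.36,0,3.36,0.04],[0,0,0,-3.36,0,3.36,0.04],[0,0,0,0,-6.5,0,0.04]]'
python3 -m jog '[[0,0,0,0,-6.5,0,0.04],[0,0,0,0,-6.5,0,0.04],[0,0,0,0,-6.5,0,0.04],[0,0,0,0,-6.5,0,0.04],[0,0,0,0,-6.5,0,0.04]]'
python3 - <<'E'
from h import *
print(robot.observe()['joints'].round(2))
delta([.5114,.0499,.2],tooly(10.2,-45))
E
```

```text
clock: 14.17
eef_pos: [0.5262, -0.2106, 0.2102]
tcp_rot: [-0.314, 0.534, 0.753, 0.221]
wrist_force: [-0.1, 0.5, -0.7]
gripper_width: 0.0579
clock: 14.58
eef_pos: [0.5143, -0.0235, 0.201]
tcp_rot: [-0.314, 0.534, 0.753, 0.22]
wrist_force: [0.7, 0.2, -1.4]
gripper_width: 0.0577
clock: 15.0
eef_pos: [0.5075, 0.0456, 0.1936]
tcp_rot: [-0.255, 0.612, 0.719, 0.208]
wrist_force: [-1.9, -1.5, -2.3]
gripper_width: 0.0578
clock: 15.42
eef_pos: [0.5103, 0.0489, 0.198]
tcp_rot: [-0.039, 0.643, 0.764, 0.031]
wrist_force: [0.1, 0.9, -1.9]
gripper_width: 0.0576
[-0.33  0.25  0.25  1.96 -0.19  0.96  0.2 ]
shift mm [ 0.9  1.3 -1.9] turn deg [ -0.2 -50.7  -0.3]
```

```bash
python3 -m jog '[[0,0,0,0,-6.5,0,0.04],[0,0,0,0,-6.5,0,0.04],[0,0,0,0,-6.5,0,0.04],[0,0,0,0,-6.5,0,0.04],[0,0,0,0,-6.5,0,0.04]]'
python3 -m jog '[[0,0,0,0,-6.5,0,0.04],[0,0,0,0,-6.5,0,0.04],[0,0,0,0,-5.2,0,0.04],[0,0,0,0,0,0,0.04],[0,0,0,0,0,0,0.04]]'
python3 - <<'E'
from h import *
print(robot.observe()['joints'].round(2))
delta([.5114,.0499,.2],tooly(10.2,-45))
d=grab('wrist'); save(d,'wrist13.png',s=1.5)
d=grab('scene'); save(d,'scene13.png',(150,80,350,230),4)
E
```

```text
clock: 15.83
eef_pos: [0.5103, 0.0494, 0.1982]
tcp_rot: [0.177, 0.626, 0.745, -0.15]
wrist_force: [-0.6, 0.3, -2.0]
gripper_width: 0.0579
clock: 16.25
eef_pos: [0.5102, 0.0498, 0.197]
tcp_rot: [0.29, 0.594, 0.709, -0.246]
wrist_force: [0.1, -0.3, -1.6]
gripper_width: 0.0576
[-0.86  0.41  0.36  1.99  0.65  1.16 -0.72]
shift mm [-2.2  1.2 -2. ] turn deg [-0.3 -0.3  0.1]
```

View pics/wrist13.png

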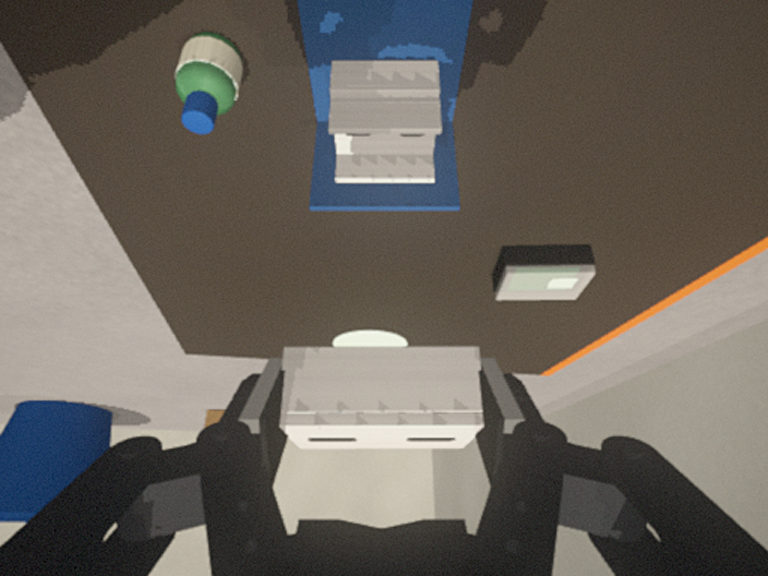

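View pics/scene13.png

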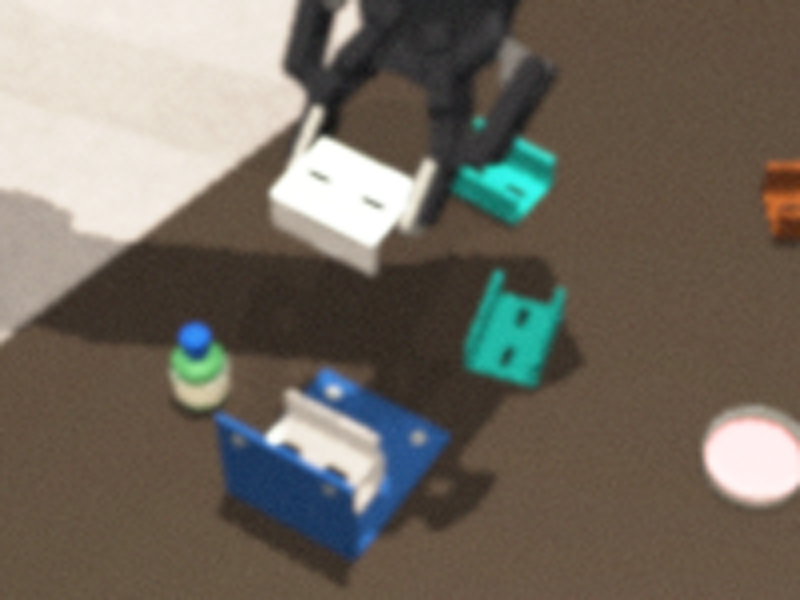

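```bash
cat > meas2.py <<'E'
from h import *
d=load('wrist');C=cloud(d);yaw=np.radians(10.2); ex=np.array([np.cos(yaw),np.sin(yaw)]);ey=np.array([-ex[1],ex[0]])
o=np.array([.5193,.0060])-.024*ey
p,R=pose();pr=np.array([(p[:2]-o)@ex,(p[:2]-o)@ey,p[2]])*1000;print('TCP rack',pr.round(1),'z axis',R.as_matrix()[:,2].round(3))
X=(C[...,:2]-o)@ex*1000;Y=(C[...,:2]-o)@ey*1000;Z=C[...,2]*1000
w=white(d,70,60)
k=2+0*X
v,u=np.mgrid[:384,:512]
def show(nm,m):
    if m.sum()<10: print(nm,m.sum());return
    print(nm,m.sum(),'x',np.percentile(X[m],[1,50,99]).round(1),'y',np.percentile(Y[m],[1,5,50,95,99]).round(1),'z',np.percentile(Z[m],[1,5,50,95,99]).round(1))
h=w&(abs(X-pr[0])<34)&(abs(Y-pr[1])<40)&(abs(Z-pr[2])<40)&(u>185)&(u<325)&(v>225)
# normals by face: outer flange (Y~const) ; web (Z~const)
yo=np.percentile(Y[h],97); show('held all',h)
fo=h&(Y>pr[1]+12); show('outer flange',fo)
q=fo&(Z<pr[2]+12)
if q.sum()>50:
    A=np.c_[X[q],Z[q],np.ones(q.sum())]; s=np.linalg.lstsq(A,Y[q],rcond=None)[0]; print('flange plane: yaw err deg',np.degrees(s[0]).round(2),'tilt deg',np.degrees(s[1]).round(2),'y at tcp z',(s[1]*pr[2]+s[0]*pr[0]+s[2]).round(2))
st=w&(abs(X)<36)&(Y>-3)&(Y<60)&(Z>5)&(Z<62)&~h
show('stack',st)
show('stack f1 outer',st&(Z>36)&(Z<52)&(Y>40)); show('stack low outer',st&(Z<28)&(Y>40))
E
python3 meas2.py
```

```text
TCP rack [ -0.6  66.6 198.8] z axis [ 0.119 -0.693 -0.711]
held all 9256 x [-30.1  -0.4  28.2] y [50.1 62.2 89.6 90.8 92.6] z [192.8 194.3 208.3 216.6 220.9]
outer flange 8084 x [-30.    0.   28.3] y [80.2 84.9 89.7 90.9 93.1] z [192.7 194.  206.4 216.5 221.4]
flange plane: yaw err deg -0.09 tilt deg 0.71 y at tcp z 89.78
stack 5771 x [-29.9  -0.2  29.2] y [ 0.3  3.4 44.  49.2 49.7] z [ 8.6 12.8 35.9 55.  55.7]
stack f1 outer 1055 x [-29.6  -0.2  28.8] y [43.2 43.5 44.3 45.1 45.4] z [36.2 36.9 44.2 51.2 51.8]
stack low outer 1189 x [-29.8  -0.3  28.7] y [47.8 48.1 48.9 49.6 50. ] z [ 7.7  8.6 18.1 27.  27.8]
```

```bash
python3 -m jog '[[-0.019,0.0006,0.019,0,0,0,0.04],[0.0191,0,0.0191,0,0,0,0.04],[0.0191,0,0.0191,0,0,0,0.04],[0.0191,0,0.0191,0,0,0,0.04],[0.0191,0,0.0191,0,0,0,0.04]]'
python3 -m jog '[[0.008,0,0.008,0,0,0,0.04],[0,0,0,0,0,0,0.04],[0,0,0,0,0,0,0.04],[0,0,0,0,0,0,0.04]]'
python3 - <<'E'
from h import *
d=grab('wrist'); save(d,'wrist14.png',s=1.5)
d=grab('scene'); save(d,'scene14.png',(190,120,290,220),6)
E
python3 meas2.py
```

```text
clock: 16.77
eef_pos: [0.5171, 0.0216, 0.0907]
tcp_rot: [0.29, 0.597, 0.707, -0.243]
wrist_force: [0.4, 0.8, -2.3]
gripper_width: 0.0583
clock: 17.1
eef_pos: [0.5176, 0.0231, 0.0809]
tcp_rot: [0.291, 0.596, 0.707, -0.244]
wrist_force: [-0.1, 0.5, -1.5]
gripper_width: 0.058
TCP rack [ 1.3 41.5 80.8] z axis [ 0.122 -0.692 -0.712]
held all 9762 x [-27.7   2.1  30.7] y [ 3.8 20.7 61.9 63.2 65.3] z [ 52.5  76.3  91.4 100.3 104.8]
outer flange 7972 x [-27.6   2.5  30.9] y [54.9 58.8 62.1 63.3 66.1] z [ 76.6  77.8  90.  100.3 105.6]
flange plane: yaw err deg -0.35 tilt deg 0.98 y at tcp z 62.13
stack 9850 x [-29.7  -0.   29.2] y [ 3.2  4.  44.7 49.5 49.9] z [ 7.9 10.9 37.7 53.9 55.1]
stack f1 outer 2715 x [-29.6  -0.6  29. ] y [43.1 43.4 44.4 45.3 45.7] z [36.2 36.9 44.2 51.2 51.8]
stack low outer 2967 x [-29.6  -0.   28.8] y [47.7 48.  48.9 49.7 50.1] z [ 7.2  8.3 18.  26.9 27.8]
```

View pics/wrist14.png

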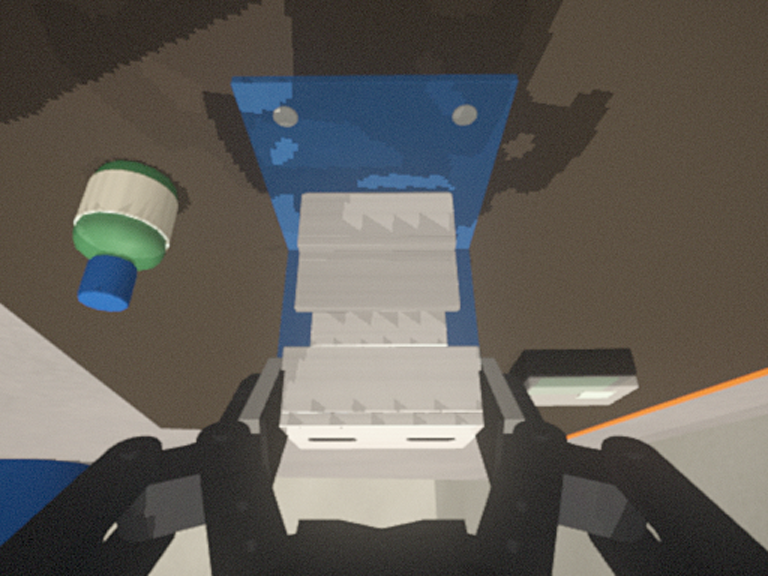

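View pics/scene14.png

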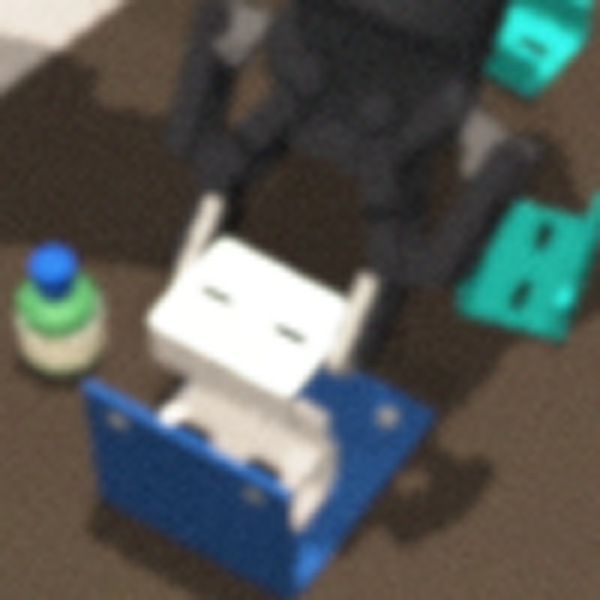

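```bash
python3 -m jog '[[-0.0057,-0.0018,0.0057,0,0,0,0.04],[0,0,0,0,0,0,0.04],[0.008,0,0.008,0,0,0,0.04],[0,0,0,0,0,0,0.04],[0,0,0,0,0,0,0.04]]'
python3 - <<'E'
from h import *
d=grab('wrist'); save(d,'wrist15.png',s=1.5)
E
python3 meas2.py
```

```text
clock: 17.62
eef_pos: [0.5158, 0.0152, 0.0673]
tcp_rot: [0.291, 0.595, 0.708, -0.245]
wrist_force: [0.1, -0.1, -1.7]
gripper_width: 0.0581
TCP rack [-1.6 33.7 67.5] z axis [ 0.12  -0.693 -0.711]
held all 9816 x [-30.8  -1.   28. ] y [ 3.7  5.4 54.5 55.8 58.1] z [41.6 44.5 77.7 86.8 91.3]
outer flange 8014 x [-30.7  -0.6  27.9] y [47.  51.1 54.7 55.9 58.7] z [63.  64.3 76.5 86.7 92. ]
flange plane: yaw err deg -0.21 tilt deg 1.17 y at tcp z 54.73
stack 9678 x [-29.6  -0.   29. ] y [42.1 43.4 45.2 49.5 50. ] z [ 7.7 10.1 32.4 54.  55. ]
stack f1 outer 3236 x [-29.6  -0.   29. ] y [43.1 43.4 44.3 45.3 45.7] z [36.2 36.9 44.3 51.2 51.8]
stack low outer 3547 x [-29.7   0.   28.8] y [47.6 48.  48.9 49.8 50.1] z [ 7.1  8.2 17.9 26.9 27.8]
```

```bash
python3 -m jog '[[0.005,0.001,0.005,0,0,0,0.04],[0.006,0,0.006,0,0,0,0.04],[0.0045,0,0.0045,0,0,0,0.04],[0,0,0,0,0,0,0.04],[0,0,0,0,0,0,0.04]]'
python3 - <<'E'
from h import *
d=grab('wrist'); save(d,'wrist16.png',s=1.5)
E
python3 meas2.py
```

```text
clock: 18.08
eef_pos: [0.5175, 0.0159, 0.0461]
tcp_rot: [0.292, 0.595, 0.708, -0.245]
wrist_force: [-1.4, 2.5, 5.5]
gripper_width: 0.0577
TCP rack [ 0.  34.  46.1] z axis [ 0.121 -0.694 -0.71 ]
held all 11459 x [-29.    0.7  29.6] y [-0.7  0.  54.6 56.1 58.3] z [35.4 37.4 58.6 69.7 72.9]
outer flange 8033 x [-28.9   0.8  29.7] y [47.4 51.5 55.1 56.3 59.4] z [41.8 43.  55.2 65.5 70.6]
flange plane: yaw err deg -0.21 tilt deg 1.65 y at tcp z 55.06
stack 6470 x [-33.6  -0.2  34. ] y [43.5 44.1 48.7 50.3 58.6] z [ 7.5  8.8 23.4 35.  52.9]
stack f1 outer 220 x [-35.4 -31.4  35.5] y [49.  50.4 54.8 57.9 58.5] z [43.5 44.2 48.6 51.7 52. ]
stack low outer 4215 x [-29.7  -0.2  28.9] y [47.6 48.  48.9 49.8 50.2] z [ 7.2  8.2 18.  27.  27.8]
```

View pics/wrist16.png

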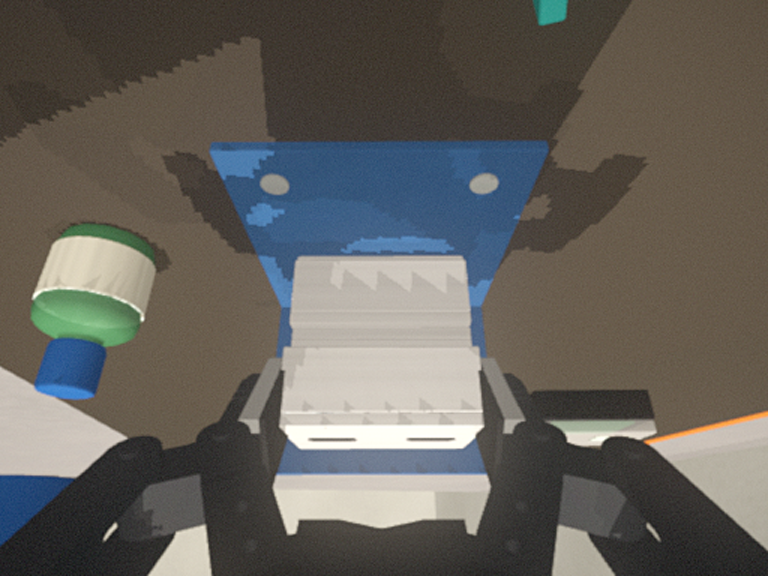

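```bash
python3 -m jog '[[0,-0.0007,0,0,0,0,0.04],[0,0,0,0,0,0,0.04],[0.001,0,0.001,0,0,0,0.04],[0,0,0,0,0,0,0.04]]'
python3 -m jog '[[0.001,0,0.001,0,0,0,0.04],[0,0,0,0,0,0,0.04],[0,0,0,0,0,0,0.04]]'
python3 - <<'E'
from h import *
d=grab('wrist'); save(d,'wrist17.png',s=1.5)
print(robot.observe()['wrist_force'],robot.observe()['ft_torque'])
E
python3 meas2.py
```

```text
clock: 18.47
eef_pos: [0.5175, 0.0159, 0.046]
tcp_rot: [0.292, 0.595, 0.708, -0.245]
wrist_force: [-1.5, 5.9, 14.6]
gripper_width: 0.0579
clock: 18.72
eef_pos: [0.5176, 0.0159, 0.0455]
tcp_rot: [0.293, 0.595, 0.707, -0.245]
wrist_force: [-3.5, 7.7, 20.6]
gripper_width: 0.0581
[-2.8583664   7.58811662 19.92237449] [-1.11956143  0.18229508 -0.34902651]
TCP rack [ 0.  34.  45.5] z axis [ 0.123 -0.695 -0.708]
held all 11560 x [-29.    0.6  29.6] y [-0.8  0.  54.6 56.1 58.1] z [34.8 36.8 58.2 69.7 72.9]
outer flange 8033 x [-28.9   1.2  29.7] y [47.1 51.3 55.  56.3 59.2] z [41.3 42.5 54.7 64.9 70.2]
flange plane: yaw err deg -0.22 tilt deg 1.19 y at tcp z 55.07
stack 6395 x [-33.7  -0.6  34.1] y [43.5 44.2 48.8 50.4 58.6] z [ 7.3  8.7 23.  42.9 52.4]
stack f1 outer 244 x [-35.3 -31.3  35.5] y [49.4 50.2 55.2 58.3 59.1] z [43.  43.5 48.5 51.7 51.9]
stack low outer 4250 x [-29.7  -0.1  28.9] y [47.5 47.9 48.9 49.8 50.2] z [ 7.1  8.2 17.9 27.  27.8]
```

```bash
python3 - <<'E'
from h import *
d=grab('scene'); save(d,'scene17.png',(195,140,275,220),7)
d=grab('top'); save(d,'top17.png',(215,160,315,240),7)
E
```

```text
(no output)
```

View pics/scene17.png

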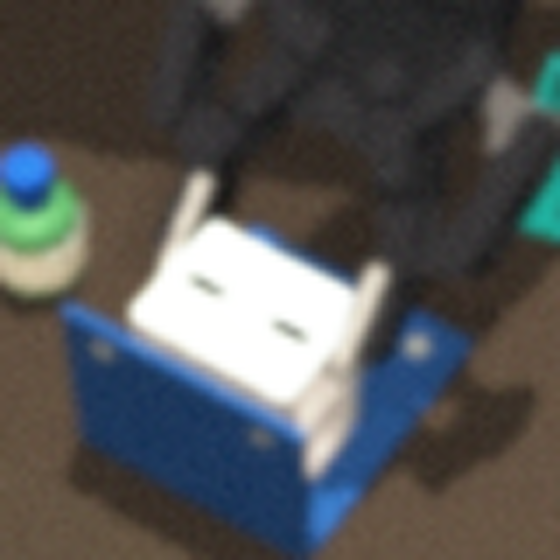

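View pics/top17.png

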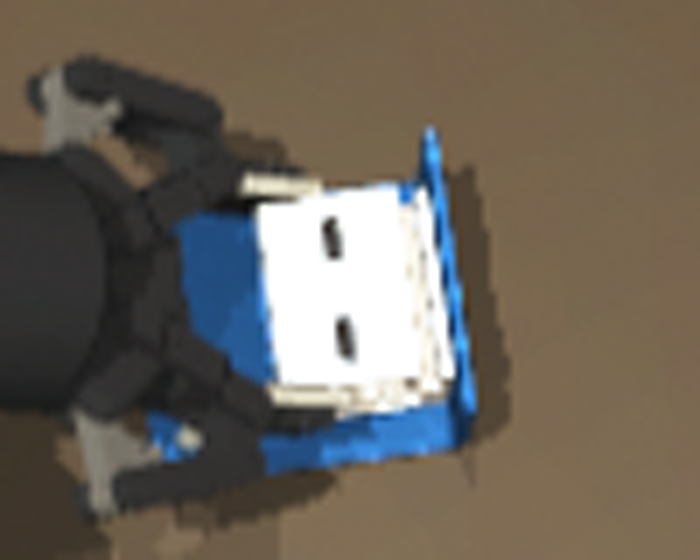

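View pics/wrist17.png

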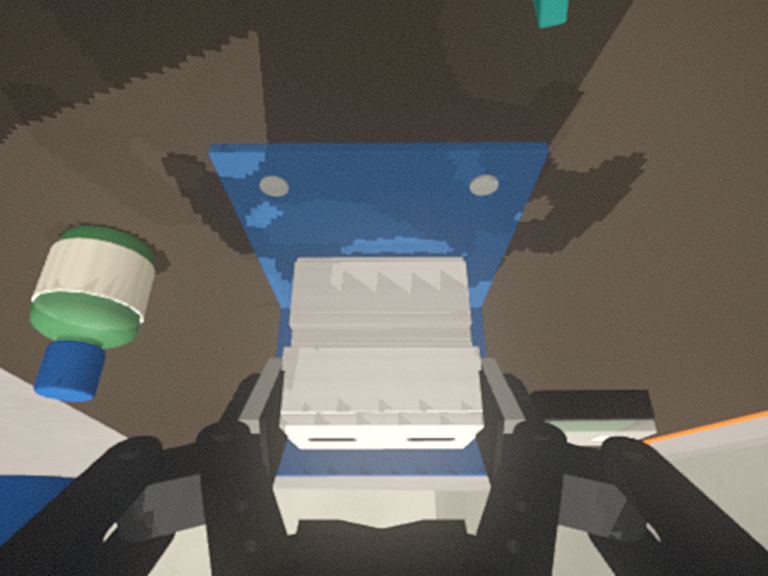

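```bash
cat > topm.py <<'E'
from h import *
yaw=np.radians(10.2); ex=np.array([np.cos(yaw),np.sin(yaw)]);ey=np.array([-ex[1],ex[0]]); o=np.array([.5193,.0060])-.024*ey
for n in('top','scene'):
    d=load(n);C=cloud(d);X=(C[...,:2]-o)@ex*1000;Y=(C[...,:2]-o)@ey*1000;Z=C[...,2]*1000
    w=white(d,60,170)&(abs(X)<36)&(Y>-10)&(Y<70)&(Z>20)&(Z<90)
    print(n,'Z by Y:',[(a,int(((Y>a)&(Y<a+4)&w).sum()),float(np.median(Z[w&(Y>a)&(Y<a+4)]).round(1))) for a in range(-8,64,4) if (w&(Y>a)&(Y<a+4)).sum()>3])
    t=w&(Z>53)&(abs(X)<25)&(Y>14)&(Y<48); A=np.c_[X[t],Y[t],np.ones(t.sum())]
    print(' plane slopes deg',np.degrees(np.linalg.lstsq(A,Z[t],rcond=None)[0][:2]).round(2),t.sum())
    t=w&(Z>np.percentile(Z[w],90)-6);print(' top x',np.percentile(X[t],[1,99]).round(1),'y',np.percentile(Y[t],[1,99]).round(1),'z',np.median(Z[t]).round(1))
E
python3 topm.py
```

```text
top Z by Y: [(-4, 42, 52.9), (0, 63, 36.5), (4, 27, 34.3), (8, 56, 62.9), (12, 55, 63.2), (16, 52, 63.6), (20, 53, 64.1), (24, 49, 63.8), (28, 36, 63.3), (32, 53, 63.2), (36, 56, 63.9), (40, 56, 64.2), (44, 57, 64.1), (48, 56, 64.0), (52, 4, 79.0)]
 plane slopes deg [ 0.15 -0.64] 321
 top x [-34.8  32.8] y [ 8.2 51.5] z 63.9
scene Z by Y: [(8, 80, 61.6), (12, 41, 64.7), (16, 40, 64.8), (20, 51, 63.9), (24, 53, 65.0), (28, 53, 64.4), (32, 57, 63.7), (36, 65, 64.2), (40, 55, 65.2), (44, 57, 65.9), (48, 46, 65.5), (52, 29, 65.8)]
 plane slopes deg [-0.38  0.63] 287
 top x [-34.4  35.2] y [ 9.1 54.7] z 65.1
```

```bash
python3 -m jog '[[0,0,0,0,0,0,0.04],[0,0,0,0,0,0,0.04]]' 30
python3 -m jog '[[0.0005,0,0.0005,0,0,0,0.04],[0,0,0,0,0,0,0.04]]'
python3 - <<'E'
from h import *
d=grab('wrist')
E
python3 meas2.py
```

```text
clock: 19.03
eef_pos: [0.5176, 0.0159, 0.0455]
tcp_rot: [0.293, 0.595, 0.707, -0.245]
wrist_force: [-3.3, 7.3, 20.0]
gripper_width: 0.0578
clock: 19.2
eef_pos: [0.5175, 0.0159, 0.045]
tcp_rot: [0.293, 0.595, 0.707, -0.245]
wrist_force: [-3.9, 9.0, 21.7]
gripper_width: 0.0579
TCP rack [ 0.  34.1 45. ] z axis [ 0.123 -0.695 -0.708]
held all 11622 x [-29.    0.7  29.5] y [-0.8 -0.  54.7 56.1 58.3] z [34.3 36.4 57.8 69.7 72.9]
outer flange 8006 x [-28.9   1.2  29.6] y [47.4 51.6 55.1 56.3 59.2] z [40.8 42.  54.2 64.4 69.5]
flange plane: yaw err deg -0.19 tilt deg 1.08 y at tcp z 55.11
stack 6309 x [-33.7  -0.7  34.1] y [43.5 44.2 48.8 50.4 58.6] z [ 7.2  8.6 22.8 42.7 51.9]
stack f1 outer 263 x [-35.4 -31.2  35.6] y [49.4 50.4 55.4 59.  59.4] z [42.4 43.1 48.2 51.7 51.9]
stack low outer 4284 x [-29.6  -0.7  28.9] y [47.5 47.9 48.9 49.8 50.2] z [ 7.1  8.  17.9 27.  27.8]
```

```bash
python3 -m jog '[[0,0,0,0,0,0,0.04],[0.0007,0,0.0007,0,0,0,0.04],[0.0007,0,0.0007,0,0,0,0.04],[0,0,0,0,0,0,0.04]]' 20
python3 - <<'E'
from h import *
d=grab('wrist')
E
python3 meas2.py | head -4
```

```text
clock: 19.58
eef_pos: [0.5176, 0.0161, 0.0434]
tcp_rot: [0.293, 0.595, 0.707, -0.245]
wrist_force: [-5.8, 8.9, 25.8]
gripper_width: 0.058
TCP rack [ 0.1 34.2 43.4] z axis [ 0.123 -0.696 -0.708]
held all 11675 x [-28.9   0.6  29.6] y [-0.7  0.  54.8 56.3 58.5] z [32.6 34.7 56.2 68.8 72.8]
outer flange 8011 x [-28.9   1.2  29.8] y [47.6 51.7 55.2 56.5 59.2] z [39.1 40.4 52.5 62.8 67.6]
flange plane: yaw err deg -0.24 tilt deg 1.46 y at tcp z 55.25
```

```bash
python3 -m jog '[[0.0007,0,0.0007,0,0,0,0.04],[0.0007,0,0.0007,0,0,0,0.04],[0,0,0,0,0,0,0.04]]'
python3 -m jog '[[0.0004,0,0.0004,0,0,0,0.04],[0.0004,0,0.0004,0,0,0,0.04],[0,0,0,0,0,0,0.04]]'
python3 - <<'E'
from h import *
d=grab('wrist'); save(d,'wrist18.png',s=1.5); d=grab('top'); d=grab('scene')
E
python3 meas2.py;python3 topm.py
```

```text
clock: 19.88
eef_pos: [0.5175, 0.0162, 0.0415]
tcp_rot: [0.293, 0.595, 0.707, -0.245]
wrist_force: [-5.6, 10.3, 26.3]
gripper_width: 0.0581
clock: 20.13
eef_pos: [0.5175, 0.0163, 0.0409]
tcp_rot: [0.293, 0.595, 0.707, -0.246]
wrist_force: [-6.6, 12.1, 30.8]
gripper_width: 0.0577
TCP rack [ 0.  34.4 40.9] z axis [ 0.123 -0.696 -0.707]
held all 12043 x [-29.    0.4  29.4] y [-1.3 -0.1 54.9 56.5 58.6] z [30.8 32.2 54.3 68.5 72.7]
outer flange 8142 x [-28.9   0.8  29.7] y [47.  50.5 55.4 56.7 59.5] z [31.  37.5 49.9 60.3 65.2]
flange plane: yaw err deg -0.08 tilt deg 7.04 y at tcp z 54.89
stack 5536 x [-33.7  -0.6  34.2] y [47.5 47.9 48.9 52.4 59.1] z [ 7.1  8.4 20.5 41.3 48.2]
stack f1 outer 287 x [-35.3 -30.8  35.6] y [49.9 50.7 56.3 59.8 59.9] z [38.4 39.2 44.5 48.1 48.5]
stack low outer 4444 x [-29.6  -0.4  28.9] y [47.5 47.9 48.9 49.8 50.2] z [ 7.   8.  17.9 27.  27.8]
top Z by Y: [(-4, 40, 53.3), (0, 64, 35.8), (4, 30, 34.2), (8, 49, 59.0), (12, 56, 59.2), (16, 54, 59.3), (20, 51, 58.6), (24, 49, 59.2), (28, 34, 59.0), (32, 55, 59.4), (36, 57, 58.7), (40, 54, 59.5), (44, 57, 59.6), (48, 54, 60.2), (52, 8, 66.7)]
 plane slopes deg [-0.11  0.55] 324
 top x [-33.9  32.4] y [ 0.4 51.9] z 59.4
scene Z by Y: [(8, 61, 58.2), (12, 47, 60.5), (16, 39, 60.5), (20, 44, 59.9), (24, 52, 59.8), (28, 53, 59.8), (32, 53, 59.7), (36, 63, 60.0), (40, 57, 61.4), (44, 48, 61.3), (48, 45, 61.5), (52, 36, 61.6)]
 plane slopes deg [0.3  0.72] 282
 top x [-33.4  35. ] y [ 9.8 54.6] z 60.7
```

View pics/wrist18.png

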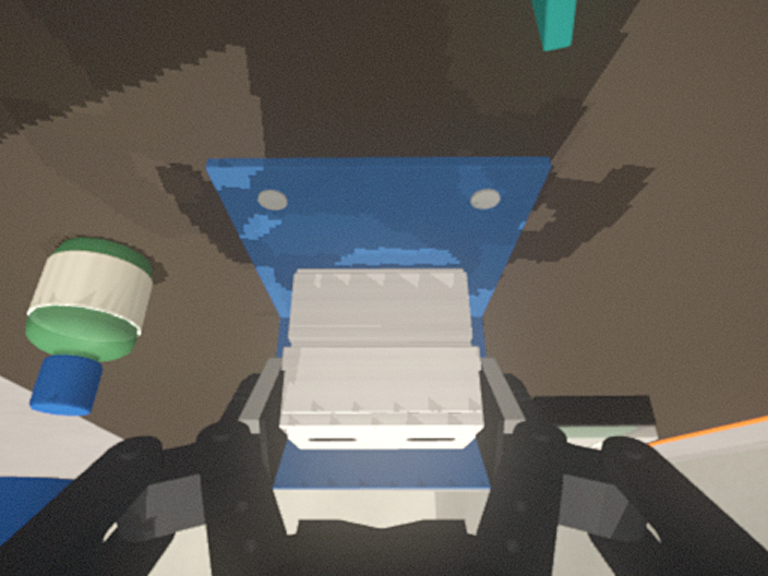

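```bash
python3 -m jog '[[0.0004,0,0.0004,0,0,0,0.04],[0.0004,0,0.0004,0,0,0,0.04],[0,0,0,0,0,0,0.04],[0,0,0,0,0,0,0.04]]'
python3 - <<'E'
from h import *
d=grab('wrist');d=grab('top'); d=grab('scene')
E
python3 meas2.py|head -4;python3 topm.py|grep top
```

```text
clock: 20.62
eef_pos: [0.5175, 0.0164, 0.0399]
tcp_rot: [0.293, 0.595, 0.707, -0.246]
wrist_force: [-8.5, 13.0, 32.1]
gripper_width: 0.058
TCP rack [ 0.  34.5 39.9] z axis [ 0.123 -0.696 -0.707]
held all 11714 x [-28.9   0.4  29.4] y [-1.  -0.1 55.1 56.6 58.5] z [30.6 31.2 52.8 66.4 72.6]
outer flange 8381 x [-28.9   0.9  29.7] y [47.  48.9 55.5 56.8 59.5] z [30.6 35.5 48.5 59.3 64.1]
flange plane: yaw err deg -0.11 tilt deg 12.27 y at tcp z 54.45
top Z by Y: [(-4, 41, 54.1), (0, 65, 36.7), (4, 29, 33.4), (8, 53, 57.3), (12, 52, 58.0), (16, 54, 58.4), (20, 52, 57.6), (24, 50, 57.9), (28, 35, 57.6), (32, 55, 57.8), (36, 57, 58.2), (40, 57, 58.6), (44, 54, 58.4), (48, 54, 57.8), (52, 9, 73.5)]
 top x [-34.2  31.9] y [-2.  52.1] z 58.2
 top x [-34.3  35. ] y [ 9.8 55.1] z 59.5
```

```bash
python3 -m jog '[[-0.0007,0,-0.0007,0,0,0,0.04],[0,0,0,0,0,0,0.064],[0,0,0,0,0,0,0.064],[0,0,0,0,0,0,0.064]]'
python3 - <<'E'
from h import *
d=grab('wrist'); save(d,'wrist19.png',s=1.5);d=grab('top'); d=grab('scene')
E
python3 meas2.py;python3 topm.py
```

```text
clock: 21.1
eef_pos: [0.516, 0.0151, 0.0368]
tcp_rot: [0.291, 0.595, 0.708, -0.245]
wrist_force: [0.2, -0.0, -0.2]
gripper_width: 0.0637
TCP rack [-1.6 33.5 36.8] z axis [ 0.12  -0.693 -0.711]
held all 11262 x [-29.9  -0.4  28.9] y [-0.5  0.8 55.7 57.1 57.5] z [27.9 29.8 49.5 59.3 72.9]
outer flange 9173 x [-29.4  -0.4  28.8] y [46.2 48.1 56.  57.1 57.5] z [27.9 29.4 46.7 58.9 59. ]
flange plane: yaw err deg -0.08 tilt deg 24.08 y at tcp z 53.38
stack 5512 x [-34.5  -0.4  34.5] y [44.7 47.7 49.  56.6 59.3] z [ 7.3  8.5 20.1 55.7 60.5]
stack f1 outer 580 x [-35.9 -33.3  35.7] y [43.6 46.6 55.  59.3 59.9] z [36.4 37.3 43.9 51.1 51.6]
stack low outer 4468 x [-29.7  -0.4  28.9] y [47.2 47.9 48.9 49.8 50.2] z [ 7.1  8.3 17.7 26.5 27.3]
top Z by Y: [(-4, 40, 54.0), (0, 62, 35.3), (4, 39, 34.7), (8, 44, 57.7), (12, 53, 57.9), (16, 54, 57.8), (20, 51, 57.4), (24, 51, 57.9), (28, 37, 57.6), (32, 53, 58.0), (36, 54, 57.9), (40, 56, 57.7), (44, 56, 58.1), (48, 54, 57.7), (52, 16, 58.7)]
 plane slopes deg [-0.02  0.33] 320
 top x [-32.4  33.3] y [-1.6 52.6] z 57.9
scene Z by Y: [(8, 46, 56.0), (12, 50, 58.5), (16, 41, 58.5), (20, 49, 58.5), (24, 48, 58.4), (28, 46, 58.7), (32, 56, 57.8), (36, 64, 58.5), (40, 51, 59.0), (44, 45, 59.8), (48, 50, 59.9), (52, 26, 59.4)]
 plane slopes deg [0.33 0.42] 285
 top x [-34.2  35.1] y [10.3 54.5] z 59.0
```

View pics/wrist19.png

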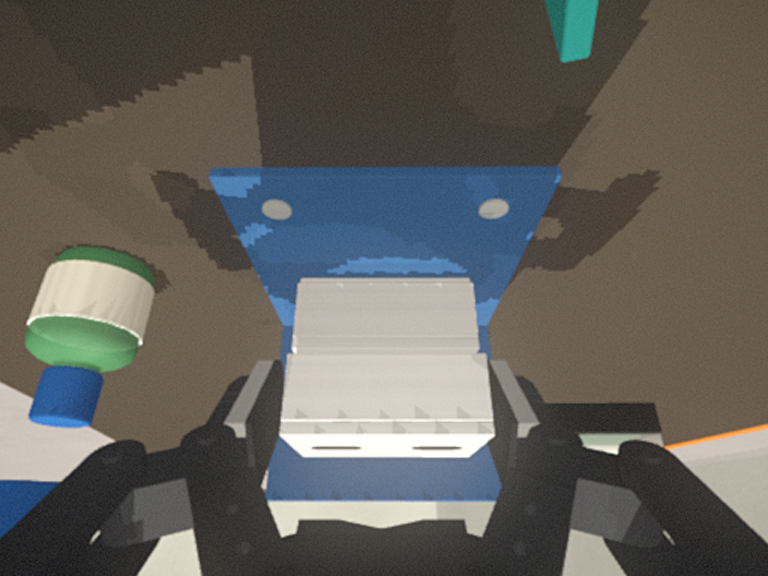

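```bash
python3 -m jog '[[0,0.0012,-0.003,0,0,0,0.066],[0,0,-0.01,0,0,0,0.066],[0,0,-0.025,0,0,0,0.066],[0,0,-0.03,0,0,0,0.03],[0,0,0,0,0,0,0.0]]'
python3 -m jog '[[0,0,0,0,0,0,0.0],[0,0,0,0,0,0,0.0],[0,0,0,0,0,0,0.0],[0,0,0,0,0,0,0.0]]'
python3 - <<'E'
from h import *
d=grab('wrist'); save(d,'wrist20.png',s=1.5)
E
python3 meas2.py
```

```text
clock: 21.67
eef_pos: [0.5115, 0.0687, 0.0879]
tcp_rot: [0.291, 0.595, 0.71, -0.24]
wrist_force: [0.5, 1.1, 0.2]
gripper_width: 0.0431
clock: 22.0
eef_pos: [0.5089, 0.0615, 0.0852]
tcp_rot: [0.291, 0.595, 0.707, -0.246]
wrist_force: [-0.2, 0.6, -0.5]
gripper_width: -0.0
TCP rack [-0.3 80.6 85.2] z axis [ 0.119 -0.694 -0.71 ]
held all 3382 x [-26.2   0.1  25.8] y [ 41.2  43.9 104.8 118.3 120.1] z [ 58.7  58.9  95.3 116.9 122.9]
outer flange 2825 x [-13.6   0.   13.4] y [ 93.3  94.8 107.  118.7 120.1] z [ 80.4  83.4  97.8 117.6 123.2]
flange plane: yaw err deg -0.21 tilt deg 47.91 y at tcp z 97.07
stack 6889 x [-29.7   0.1  29.2] y [12.6 24.5 51.1 56.9 57.3] z [ 7.7 10.5 42.2 59.2 59.4]
stack f1 outer 2090 x [-29.4   0.2  29.1] y [54.7 55.2 56.1 57.1 57.5] z [36.2 36.9 44.3 51.3 51.8]
stack low outer 2186 x [-29.9  -0.6  28.8] y [47.5 47.9 48.9 49.8 50.2] z [ 7.2  8.2 17.9 27.  27.8]
```

View pics/wrist20.png

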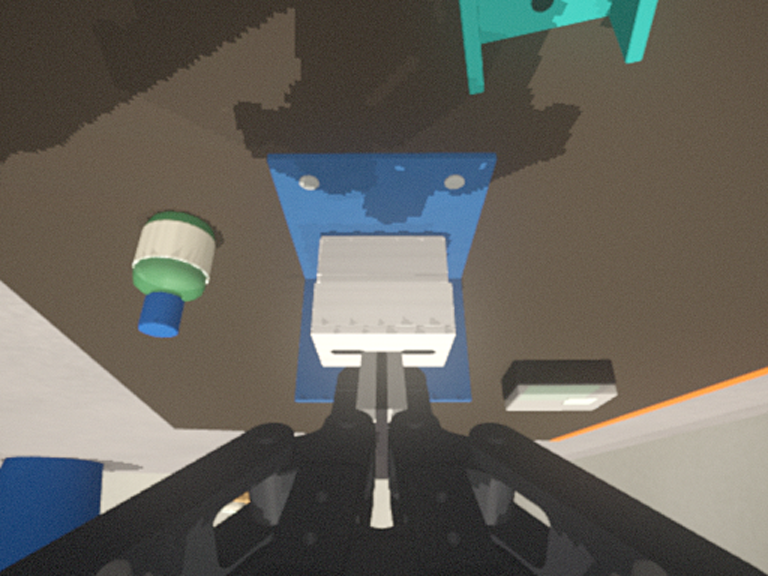

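```bash
python3 -m jog '[[0.0165,0,0.0165,0,0,0,0],[0.0165,0,0.0165,0,0,0,0],[0,0,0,0,0,0,0],[-0.0075,0,0.0075,0,0,0,0],[0,0,0,0,0,0,0]]' 40
python3 -m jog '[[0,0,0,0,0,0,0],[0,0,0,0,0,0,0]]'
python3 - <<'E'
from h import *
d=grab('wrist'); save(d,'wrist21.png',s=1.5)
E
python3 meas2.py|sed -n '1p;6,9p'
```

```text
clock: 22.47
eef_pos: [0.5112, 0.0494, 0.04]
tcp_rot: [0.292, 0.596, 0.707, -0.246]
wrist_force: [0.4, -0.1, -0.2]
gripper_width: -0.0001
clock: 22.63
eef_pos: [0.5117, 0.0523, 0.0399]
tcp_rot: [0.291, 0.596, 0.708, -0.244]
wrist_force: [-0.9, 0.1, 0.1]
gripper_width: -0.0002
TCP rack [ 0.8 71.2 39.7] z axis [ 0.122 -0.692 -0.711]
stack f1 outer 0
stack low outer 1384 x [-29.8  -0.4  28.8] y [45.1 47.7 48.9 49.9 50.3] z [ 5.1  7.3 11.6 15.9 16.3]
```

View pics/wrist21.png

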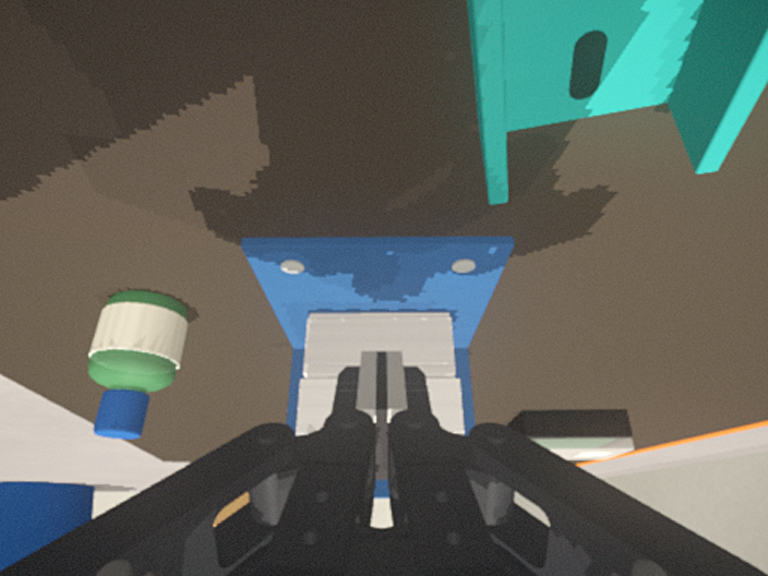

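```bash
python3 -m jog '[[-0.0025,-0.001,0.0025,0,0,0,0],[-0.0015,0,0.0015,0,0,0,0],[-0.001,0,0.001,0,0,0,0],[0,0,0,0,0,0,0],[0,0,0,0,0,0,0]]'
python3 -m jog '[[-0.001,0,0.001,0,0,0,0],[-0.001,0,0.001,0,0,0,0],[0,0,0,0,0,0,0],[0,0,0,0,0,0,0]]'
python3 -m jog '[[-0.001,0,0.001,0,0,0,0],[-0.001,0,0.001,0,0,0,0],[0,0,0,0,0,0,0],[0,0,0,0,0,0,0]]'
python3 - <<'E'
from h import *
d=grab('wrist'); save(d,'wrist22.png',s=1.5);grab('top');grab('scene')
E
python3 meas2.py|sed -n '1p;6,9p'; python3 topm.py
```

```text
clock: 23.1
eef_pos: [0.5114, 0.0453, 0.0389]
tcp_rot: [0.291, 0.595, 0.708, -0.245]
wrist_force: [0.4, -0.2, -0.6]
gripper_width: -0.0001
clock: 23.43
eef_pos: [0.5119, 0.0425, 0.0388]
tcp_rot: [0.291, 0.595, 0.708, -0.245]
wrist_force: [0.4, -0.5, -0.1]
gripper_width: 0.0
clock: 23.77
eef_pos: [0.5124, 0.0398, 0.0388]
tcp_rot: [0.291, 0.595, 0.708, -0.245]
wrist_force: [-0.0, 0.2, 0.2]
gripper_width: -0.0
TCP rack [-0.8 58.4 38.9] z axis [ 0.121 -0.693 -0.711]
stack f1 outer 0
stack low outer 2178 x [-29.8  -0.4  28.9] y [47.2 47.9 48.9 49.9 50.3] z [ 6.9  7.5 13.6 19.4 19.9]
top Z by Y: [(-4, 38, 52.9), (0, 66, 36.3), (4, 28, 46.4), (8, 52, 58.2), (12, 55, 57.5), (16, 54, 57.3), (20, 49, 57.5), (24, 44, 57.3), (28, 36, 57.1), (32, 55, 58.0), (36, 52, 58.0), (40, 51, 57.8), (44, 51, 57.7), (48, 41, 57.3), (52, 9, 48.7), (56, 7, 53.0), (60, 6, 58.1)]
 plane slopes deg [0.31 0.88] 318
 top x [-32.5  26.4] y [-2.2 67.1] z 57.8
scene Z by Y: [(8, 55, 58.1), (12, 41, 58.9), (16, 47, 58.6), (20, 50, 59.0), (24, 47, 58.9), (28, 47, 59.0), (32, 44, 59.0), (36, 61, 58.3), (40, 38, 58.5), (44, 50, 59.0), (48, 38, 58.8), (52, 13, 58.3), (56, 13, 52.9), (60, 17, 55.5)]
 plane slopes deg [-0.11 -0.2 ] 281
 top x [-29.1  30.5] y [ 8.6 69.3] z 59.0
```

```bash
python3 -m jog '[[-0.001,0,0.001,0,0,0,0],[-0.001,0,0.001,0,0,0,0],[0,0,0,0,0,0,0],[0,0,0,0,0,0,0]]'
python3 -m jog '[[-0.001,0,0.001,0,0,0,0],[-0.001,0,0.001,0,0,0,0],[0,0,0,0,0,0,0],[0,0,0,0,0,0,0]]'
python3 - <<'E'
from h import *
d=grab('wrist'); save(d,'wrist22.png',s=1.5);grab('top');d=grab('scene'); save(d,'scene22.png',(195,140,275,220),7)
E
python3 meas2.py|sed -n '1p;6,9p'; python3 topm.py
```

```text
clock: 24.25
eef_pos: [0.5129, 0.0369, 0.0388]
tcp_rot: [0.291, 0.595, 0.708, -0.245]
wrist_force: [-0.2, -0.6, 0.1]
gripper_width: 0.0003
clock: 24.58
eef_pos: [0.5134, 0.0341, 0.0389]
tcp_rot: [0.291, 0.595, 0.708, -0.245]
wrist_force: [0.5, 0.8, 0.6]
gripper_width: -0.0
TCP rack [-0.9 52.7 38.8] z axis [ 0.121 -0.693 -0.711]
stack f1 outer 0
stack low outer 2677 x [-29.7  -0.6  28.8] y [47.4 47.9 48.9 49.8 50.2] z [ 6.9  7.8 14.8 21.5 22.1]
top Z by Y: [(-4, 39, 53.4), (0, 45, 57.5), (4, 56, 57.6), (8, 54, 57.5), (12, 51, 57.6), (16, 56, 57.7), (20, 32, 57.5), (24, 42, 57.2), (28, 54, 58.2), (32, 53, 57.6), (36, 55, 58.3), (40, 47, 57.5), (44, 32, 51.9), (48, 6, 52.6), (52, 9, 55.8), (56, 9, 60.3), (60, 9, 63.8)]
 plane slopes deg [0.16 0.9 ] 288
 top x [-32.5  26.6] y [-1.  67.3] z 58.1
scene Z by Y: [(-4, 13, 73.0), (4, 14, 59.3), (8, 48, 59.0), (12, 39, 59.0), (16, 48, 59.1), (20, 44, 58.7), (24, 39, 58.9), (28, 52, 58.5), (32, 45, 59.0), (36, 54, 58.8), (40, 52, 58.5), (44, 31, 58.8), (52, 22, 52.5), (56, 13, 57.5), (60, 17, 60.8)]
 plane slopes deg [ 0.44 -0.63] 272
 top x [-28.8  30.8] y [-1.6 68.5] z 59.1
```

View pics/wrist22.png

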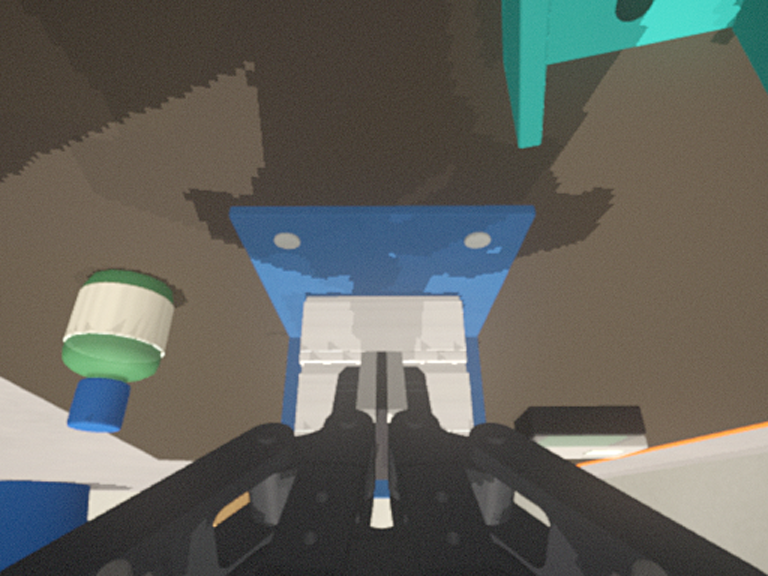

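View pics/scene22.png

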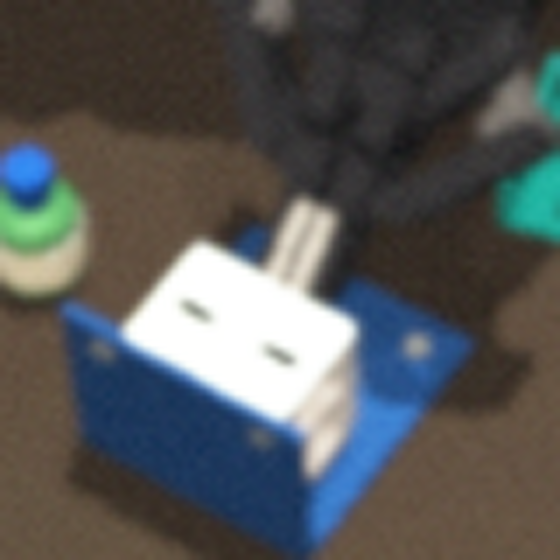

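```bash
python3 -m jog '[[-0.001,0,0.001,0,0,0,0],[0,0,0,0,0,0,0],[0,0,0,0,0,0,0]]'
python3 -m jog '[[-0.001,0,0.001,0,0,0,0],[0,0,0,0,0,0,0],[0,0,0,0,0,0,0]]'
```

```text
clock: 24.98
eef_pos: [0.5136, 0.0338, 0.0387]
tcp_rot: [0.291, 0.595, 0.708, -0.244]
wrist_force: [-1.7, 3.7, 3.1]
gripper_width: -0.0001
clock: 25.23
eef_pos: [0.5136, 0.0338, 0.0386]
tcp_rot: [0.29, 0.595, 0.709, -0.244]
wrist_force: [-5.3, 9.0, 5.6]
gripper_width: -0.0002
```

```bash
python3 -m jog '[[0.003,0,-0.003,0,0,0,0],[0.01,0,-0.01,0,0,0,0],[0,0,-0.03,0,0,0,0],[-0.01,0,-0.035,0,0,0,0],[-0.01,0,-0.035,0,0,0,0]]'
python3 -m jog '[[0,0,0,0,6.5,0,0],[0,0,0,0,6.5,0,0],[0,0,0,0,6.5,0,0],[0,0,0,0,6.5,0,0],[0,0,0,0,6.5,0,0]]'
python3 -m jog '[[0,0,0,0,6.5,0,0],[0,0,0,0,6,0,0],[0,0,0,0,0,0,0],[0,0,0,0,0,0,0]]'
python3 - <<'E'
from h import *
d=grab('wrist'); save(d,'wrist23.png',s=1.5);d=grab('top');save(d,'top23.png',s=1.5);d=grab('scene'); save(d,'scene23.png',(195,140,275,220),7)
E
python3 topm.py;python3 meas2.py
```

```text
clock: 25.65
eef_pos: [0.5001, 0.1056, 0.1245]
tcp_rot: [0.291, 0.595, 0.708, -0.246]
wrist_force: [0.3, 0.4, 0.0]
gripper_width: 0.0002
clock: 26.07
eef_pos: [0.5013, 0.1057, 0.1249]
tcp_rot: [0.08, 0.64, 0.762, -0.066]
wrist_force: [-0.2, -0.9, -0.9]
gripper_width: 0.0001
clock: 26.4
eef_pos: [0.5011, 0.1026, 0.124]
tcp_rot: [-0.002, 0.645, 0.764, 0.001]
wrist_force: [0.3, 0.0, 0.5]
gripper_width: -0.0001
top Z by Y: [(-4, 36, 53.9), (0, 46, 57.6), (4, 50, 58.2), (8, 53, 57.5), (12, 52, 56.9), (16, 55, 57.7), (20, 25, 57.3), (24, 43, 57.4), (28, 53, 57.7), (32, 55, 58.0), (36, 53, 58.1), (40, 47, 57.3), (44, 25, 55.1)]
 plane slopes deg [0.37 0.06] 278
 top x [-32.3  26.6] y [-1.6 44.5] z 57.8
scene Z by Y: [(-4, 11, 72.8), (4, 18, 60.3), (8, 37, 59.0), (12, 43, 58.5), (16, 41, 59.2), (20, 50, 58.2), (24, 36, 58.8), (28, 46, 59.2), (32, 49, 58.9), (36, 53, 58.6), (40, 48, 58.9), (44, 29, 58.8)]
 plane slopes deg [0.39 0.19] 254
 top x [-28.2  30.6] y [-1.5 46.8] z 59.2
TCP rack [ -0.7 126.6 123.6] z axis [-0.002  0.004 -1.   ]
held all 1431 x [-13.   -0.8  10.2] y [114.1 120.1 134.6 135.2 135.5] z [127.9 130.5 149.5 160.8 161.4]
outer flange 0
stack 269 x [-6.8 -1.7 29.1] y [-0.5  4.3 15.8 48.9 49.2] z [10.3 18.3 58.7 59.7 60. ]
stack f1 outer 0
stack low outer 26 x [27.4 28.4 29.3] y [48.1 48.1 48.8 49.2 49.3] z [ 7.8  9.6 17.9 26.4 27. ]
```

View pics/wrist23.png

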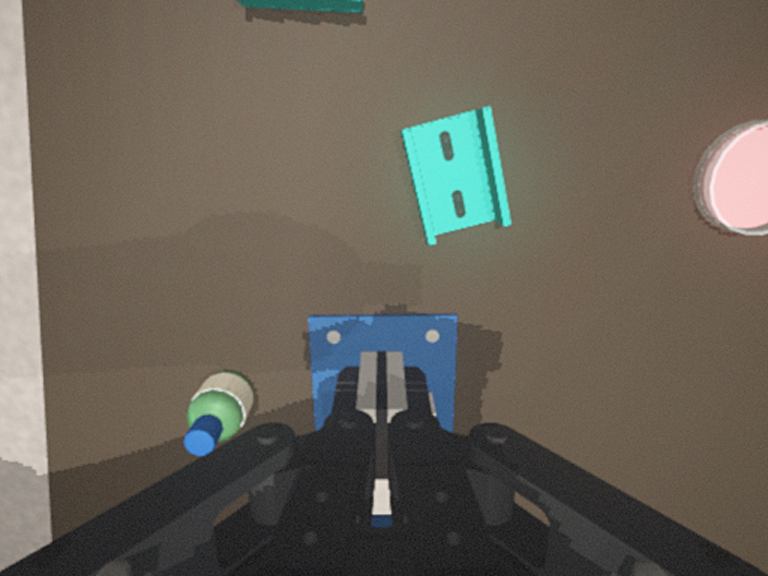

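View pics/scene23.png

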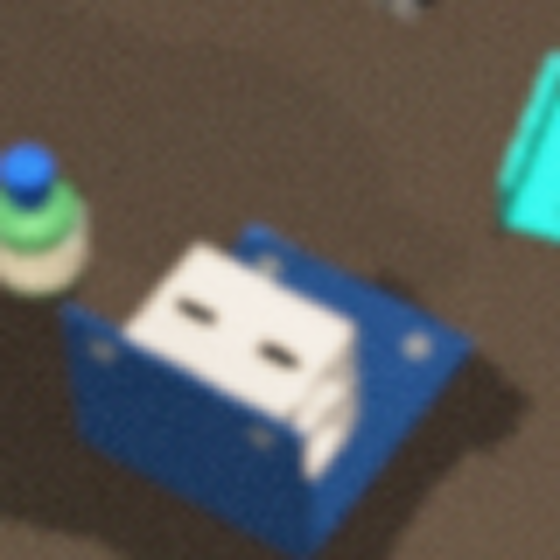

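View pics/top23.png

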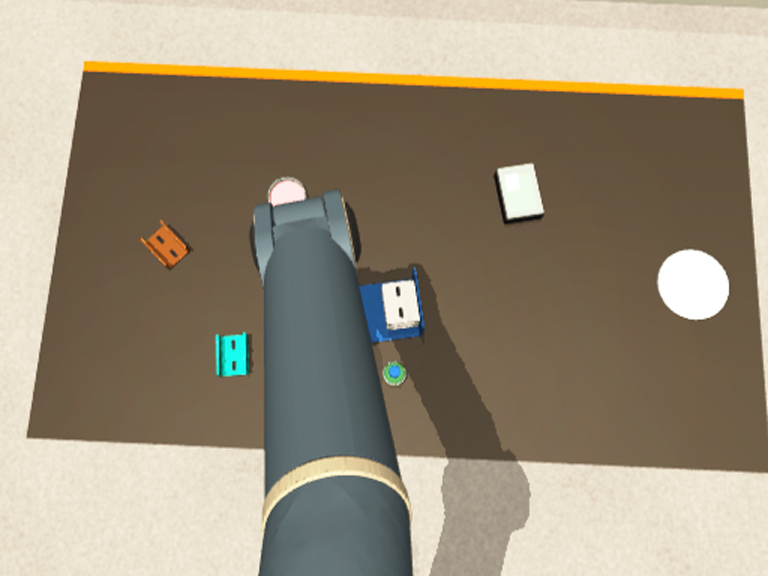

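```bash
python3 -m jog '[[0,0,-0.035,0,0,0,0],[-0.035,0,-0.02,0,0,0,0],[-0.035,0,-0.01,0,0,0,0],[-0.03,0,0,0,0,0,0],[0,0,0,0,0,0,0]]'
python3 -m jog '[[0,0,0,0,0,0,0],[0,0,0,0,0,0,0],[0,0,0,0,0,0,0]]'
python3 - <<'E'
from h import *
d=grab('wrist'); save(d,'wrist24.png',s=1.5)
C=cloud(d);yaw=np.radians(10.2); ex=np.array([np.cos(yaw),np.sin(yaw)]);ey=np.array([-ex[1],ex[0]]); o=np.array([.5193,.0060])-.024*ey
X=(C[...,:2]-o)@ex*1000;Y=(C[...,:2]-o)@ey*1000;Z=C[...,2]*1000
hsv=cv2.cvtColor(d['color'],cv2.COLOR_RGB2HSV);w=white(d,70,90)&(abs(X)<36)&(Y>-3)&(Y<60)
for nm,a,b in[('top web',57,63),('f1 outer/inner tops',52,57),('mid',34,52),('low outer',6,27)]:
    m=w&(Z>a)&(Z<b)
    if m.sum()>5: print(nm,m.sum(),'x',np.percentile(X[m],[0,1,99,100]).round(1),'y',np.percentile(Y[m],[0,1,50,99,100]).round(1),'z',np.median(Z[m]).round(1))
m=w&(Z>57)&(Z<63);print(rect(np.stack([X[m]/1000,Y[m]/1000],1)))
b=(hsv[...,0]>100)&(hsv[...,0]<128)&(hsv[...,1]>120)&(abs(X)<50)&(Y<12)&(Y>-10)
for a in(40,50,60,68):
    m=b&(Z>a)&(Z<a+10)
    if m.sum()>5: print('upr',a,m.sum(),np.percentile(Y[m],[1,50,99]).round(1))
E
```

```text
clock: 26.97
eef_pos: [0.5194, 0.0013, 0.1893]
tcp_rot: [0.0, 0.645, 0.764, 0.001]
wrist_force: [-0.1, -0.7, -0.7]
gripper_width: -0.0004
clock: 27.22
eef_pos: [0.5179, 0.0087, 0.1879]
tcp_rot: [-0.003, 0.642, 0.767, 0.001]
wrist_force: [-1.0, 0.0, -0.7]
gripper_width: 0.0002
top web 3298 x [-35.8 -29.5  29.5  35.9] y [-0.6 -0.1 25.8 47.9 48.5] z 58.9
f1 outer/inner tops 303 x [-35.8 -33.9  34.2  35.8] y [-0.5 -0.4  1.4 48.3 48.5] z 55.1
mid 270 x [-35.7 -35.5  35.2  36. ] y [-0.5 -0.3 48.1 48.4 48.5] z 43.4
low outer 250 x [-35.9 -35.4  35.6  36. ] y [-0.5 -0.1 48.6 48.9 49. ] z 19.9
(array([ 0.1, 24. ]), array([49.1, 71.7]), 89.8)
upr 68 10 [-2.1 -1.4 -0.2]
```

View pics/wrist24.png

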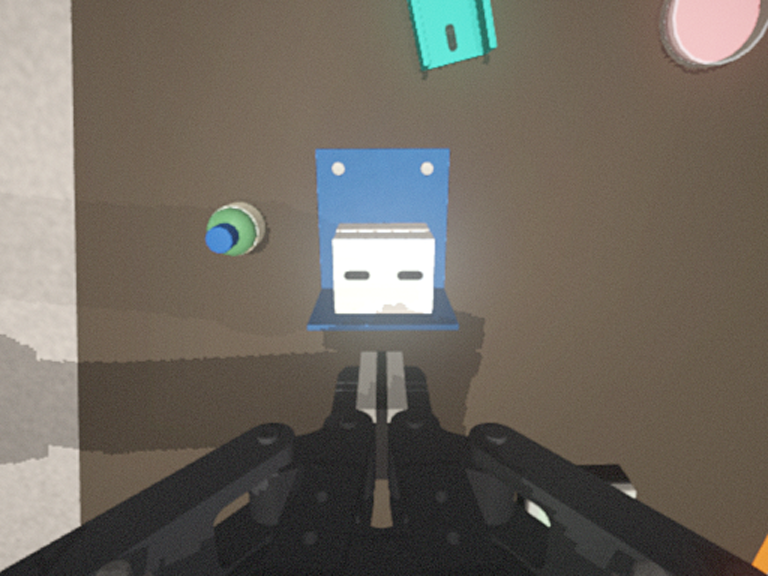

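```bash
python3 - <<'E'
from h import *
robot.close_job(); print(robot.observe()['clock'])
E
```

```text
the job is handed in; nothing more can be done
the job is handed in; nothing more can be done
```

Both loose brackets are on the stack in the blue rack, and I handed the job in at about 27 s of robot time.

**What I did**
- **Flat bracket:** I set it open side up on the stack and pushed it against the upright until the force rose, to about 5 N.
- **Side bracket:** I gripped it by its ends, turned it open side down and lowered it over the first. I then pushed it home with closed fingertips until it stopped moving, at about 9 N sideways.

**Last checks (wrist camera)**
- **Ends:** the top bracket's ends are at x = ±29.5 mm, in line with the stack below (about −29.7 to 29).
- **Faces:** its outer face is at y of about 48 mm, level with the stack's. The first bracket's inner flange is at y of about 0, against the upright.
- **Height:** the top reads 58.9 mm against a nominal 60, and this camera reads about 1 mm low.
- **Everything else:** the lower brackets measured the same before and after. The dish, box and vial look unmoved in the pictures, though I didn't measure them.

**What went less cleanly**
- **Wrong-way move:** a sign error when I first lifted the side bracket made me slide it about 130 mm along the bench, at low force.
- **Rubbing:** while lowering it, the pads also rubbed on the first bracket's ends. I cut the grip to 20 N, and the vertical force peaked at 32 N.
- **Camera offsets:** the top and scene cameras differed from the wrist camera by 2–4 mm in y and 1–2 mm in z, so I relied on measurements within a single view.

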